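Hook out a specimen tray and load the microscope

TASK

Pick up the pull hook from its mat and, with its prong in the finger hole of the wide specimen tray, draw that tray all the way out and leave it open; do not pull the tray with the fingers. Stand the hook upright back on its mat, then lift the specimen carrier out of the tray and lay it flat inside the raised frame on the microscope's stage, without dropping or tipping it. Leave the narrow tray shut and everything else where it is.

Things in the scene. Friction and masses are not known exactly. Their poses are not given: they have to be found in the camera images.
- hook_grip (a point): Centre of the pull hook's black handle, a block 50 long x 26 wide x 42 mm high. Hook x runs along the handle to the prong, z is up. From its front a steel rod (8 mm thick, axis 12 mm above this point) runs forward, then bends down as the prong. The hook, 0.12 kg, stands on the handle's underside and the prong's tip, at first on the mat with the prong roughly away from the robot.
- hook_tip (a point): Lower end of the hook's upright prong, 8 mm in diameter, 29 mm free below the rod. It lies 90 mm ahead (hook x) of hook_grip and 21 mm below it, level with the handle's underside.
- mat: Fixed flat grey mat, 200 (x) x 120 (y) x 3 mm thick, on the left of the bench; origin at the centre of its underside.
- wide_tray (a joint): How far the wide tray is out: 0 shut, 0.12 m fully out against its stop. About 3 N moves it and it stays where left. It slides along -x of wide_hole, out of a fixed grey housing 200 deep x 190 wide x 60 mm high, open in front; the front panel lies against the housing when shut.
- wide_hole (a point): Middle of the upper mouth of the round finger hole (24 mm, through) in the level dark tongue, 40 (x) x 46 (y) x 8 mm, before the wide tray; moves with it; x points into the unit, along the slide. Tongue top 30 mm above the bench, free beneath. The front panel, 46 high, 6 thick, is 20 mm behind the hole; behind it the tray floor is 12 mm above the bench, 166 mm wide inside, side walls up to 30 mm.
- carrier_mid (a point): Centre of the specimen carrier, an aluminium block 40 (its x) x 90 (its y) x 32 mm high, about 0.3 kg, with two round dark mounts in its top. Loose on the floor of the wide tray, about 30 mm behind the front panel, long side across the tray; hidden under the housing's roof until the tray is pulled, clear of it when the tray is fully out.
- stage_mid (a point): Middle of the microscope stage's upper surface, 75 mm above the bench, x and y along its raised frame (4 mm high, 5 thick, inside 84 in x by 120 in y), which surrounds it; the carrier fits with its long side along y. The microscope, fixed, 540 mm high, stands on its -y side, the nearest tall part 160 mm away.
- narrow_tray (a joint): How far the narrow unit's tray is out (a similar unit 130 mm wide, with the same tongue and hole): 0 shut.
- mouse: Bystander: black computer mouse, 105 x 60 x 32 mm, lying in front of the tray units; origin at the centre of its underside.
- slide_box: Bystander: grey slide box, 100 x 85 x 30 mm, lying on the narrow tray unit; origin at the centre of its underside.
- loupe: Bystander: black eye loupe, 48 mm across, 45 mm high, standing on the wide tray unit; origin at the centre of its underside.
- jar: Bystander: amber jar, 64 mm across, 85 mm high, beyond the mat's far end; origin at the centre of its underside.
- bottle: Bystander: white bottle, 56 mm across, 140 mm high, beyond the stage; origin at the centre of its underside.
- brush: Bystander: wooden brush, 160 mm long, lying near the robot; origin at the centre of its underside.
Things that resemble listed ones, but are neither listed nor needed, are in the scene too. Leave any turquoise look-alike of the part that bears hook_grip alone.

How it is judged:
By the outcome, as a careful person would: the job done as asked, in the order asked, and still so for the second after the job is handed in, with the robot touching nothing.
It also fails if it takes over 54 s, if anything falls off the work surface, if the arm or the gripper's body presses on something with over 40 N, if the wrist force passes 120 N, or if a joint passes its speed limit or range.

ROBOT

A 6-joint arm with a two-finger parallel gripper is mounted at the origin on the work surface. World frame = base frame: x ahead of the robot, y to its left, z up, the work surface at z = 0. Lengths are in m, angles in rad, forces in N, time in s.
With the tool pointing down it reaches from about 0.35 to 0.725 m from the base axis. Payload 4.3 kg.
Tool frame: the origin (TCP) lies at the very end of the fingers, on their centre line; the grasp point (between the pads) lies 19 mm behind it; z points along the fingers, x is the direction in which the jaws open and shut, and the axes are right-handed (so a half turn about z gives the same grasp; the last joint's range is limited). The gripper opens to 85 mm and grips with 20 to 120 N. Pads are 22 mm wide; open, the fingers measure 114 mm over their backs; the gripper's body (76 mm by 85 mm) begins 54 mm behind the grasp point. The pads swing forward as they close: fully open they stand 13 mm farther back than shut.
Start: joints at [-1.415, 0.377, 0.081, 1.274, 0, 1.46], TCP at [0.151, -0.555, 0.211] pointing down, gripper open.
Joint ranges: [-2.72, 2.72], [-0.84, 1.66], [-1.02, 1.22], [-1.77, 2.12], [-1.37, 1.28], [-3.14, 3.14]. Speed limits (rad/s): [2.57, 2.57, 3.14, 3.14, 3.14, 3.14].

INTERFACE

Orientations are given as a unit quaternion [w, x, y, z].
In Python, from cell import readout, imaging, ticket gives the robot as it stands.
- The arm moves only by the shell command python3 -m pendant 'ROWS'. ROWS is JSON, a list of rows, each a list of 7 numbers: the turn, a rotation vector about the tool's x, y, z in units of 8 degrees (1.0 is 8 degrees), then the shift along the tool's x, y, z in units of 25 mm (1.0 is 25 mm), then the closure in counts, from 0 (fully open) to 255 (shut). In form: [[rx, ry, rz, tx, ty, tz, hand], ...]. A call has 1 to 10 rows; each row is the pose to reach, as a shift and turn from the pose commanded when the call began, along the tool's axes at that moment; what a row does not reach only later rows make up. A row lasts 1/10 s, in which the tool goes at most 50 mm and 8.59 degrees, less where a joint would pass 70% of its speed; a pose out of reach is approached as far as the arm can. A call with a gripper value outside its range is refused whole. The fingers move at their own pace and stop on an object; the grip force is fixed at half the most. Time passes only in rows, so rows that repeat a pose let the fingers close. It gives the time, the measured TCP pose, the force and the opening at its end, in the units of the state.
- readout.get_state(): the state, without advancing time (a new reading comes with each control period).
- imaging.camera(name): name is "side" or "top" or "wrist"; returns the picture (480x640x3 uint8, red, green, blue); there is no depth.
- imaging.get_calibration(name): a dict with "mtx" (3x3 intrinsics, pixels), "R" (3x3) and "t" (3): a world point X has camera coordinates R X + t; the wrist camera has in their place "hand_eye" (4x4, takes a point from camera to tool coordinates, whose origin is the TCP and whose axes are the tool frame's). Camera axes: x right, y down, z forward; pixel columns grow to the right and rows downward; lengths in m; the calibration is good to about 2 mm. A picture is of the moment at which its call begins: read the wrist's pose just before it. get_calibration takes no time and is no camera call.
- ticket.sign_off(): hands the job in, once; it reports no verdict.
The state is a dict: "time": time; "joint_pos": joint angles; "joint_vel": joint speeds; "joint_efforts": joint torques, N m; "ee_pos": TCP position; "ee_rot": TCP orientation; "wrist_force": force on the tool from outside, world axes, zero at the start; "moment": the same for the moment, N m; "gripper_width": finger opening in m.
Only numpy, scipy, OpenCV 4.12 (cv2) and the standard library are available. Lean on these libraries where they do the work, as an engineer would, in place of code of your own. Each camera call takes 0.05 s, during which the arm holds its last target. There are 200 camera calls.

## Working session

There is one attempt and no reset: what is moved stays moved. The work goes in short steps, Python scripts to look and compute and a shell command to move; the robot and the scene stay as the last step left them, time stands still between calls to the robot, and variables do not carry over. Pictures are saved under pics/ and viewed, about 8 in all and at most 12, crops included, and the job is handed in when it is done.

```bash
mkdir -p pics; cat > h.py <<'E'
import numpy as np, cv2
from cell import readout, imaging, ticket
from scipy.spatial.transform import Rotation as Rn
def snap(n,f):
    im=imaging.camera(n); cv2.imwrite('pics/'+f,im[:,:,::-1]); return im
def cam(n,st=None):
    c=imaging.get_calibration(n); K=np.array(c['mtx'])
    if 'hand_eye' in c:
        T=np.eye(4); q=st['ee_rot']; T[:3,:3]=Rn.from_quat([q[1],q[2],q[3],q[0]]).as_matrix(); T[:3,3]=st['ee_pos']
        W=T@np.array(c['hand_eye']); R=W[:3,:3].T; return K,R,-R@W[:3,3]
    return K,np.array(c['R']),np.array(c['t'])
def ray(C,p):
    K,R,t=C; d=R.T@np.linalg.solve(K,[p[0],p[1],1]); return -R.T@t,d
def onz(C,p,z):
    o,d=ray(C,p); return o+d*(z-o[2])/d[2]
def proj(C,X):
    K,R,t=C; x=K@(R@np.array(X)+t); return x[:2]/x[2]
def tri(C1,p1,C2,p2):
    o,d=ray(C1,p1);a,b=ray(C2,p2); s=np.linalg.lstsq(np.array([d,-b]).T,a-o,rcond=None)[0]
    P,Q=o+s[0]*d,a+s[1]*b; return (P+Q)/2,np.linalg.norm(P-Q)
def togo(st,target,R=None):
    "world target TCP -> tool units; R target rot matrix -> rotvec units"
    q=st['ee_rot']; R0=Rn.from_quat([q[1],q[2],q[3],q[0]]).as_matrix()
    r=np.zeros(3) if R is None else Rn.from_matrix(R0.T@R).as_rotvec()/np.radians(8)
    return np.round(r,3),np.round(R0.T@(np.array(target)-st['ee_pos'])/0.025,3)
E
python3 - <<'E'
from h import *
np.set_printoptions(precision=4,suppress=True)
st=readout.get_state(); print(st)
snap('top','top0.png'); snap('side','side0.png')
for n in('top','side'):
    K,R,t=cam(n); print(n,K,-R.T@t,R)
print(imaging.get_calibration('wrist'))
E
```

```text
{'time': 0.0, 'joint_pos': array([-1.4153,  0.3781,  0.0796,  1.2744, -0.    ,  1.4605]), 'joint_vel': array([-0.0015, -0.0019,  0.0002, -0.0003, -0.0002,  0.0012]), 'joint_efforts': array([ -0.0002, -46.3602,  26.9876,   0.0208,   0.0001,  -0.    ]), 'ee_pos': array([ 0.1509, -0.5541,  0.21  ]), 'ee_rot': array([-0.0007,  0.7946, -0.6072, -0.0008]), 'wrist_force': array([-0.4704,  0.6164,  0.0483]), 'moment': array([ 0.0207, -0.0006, -0.0206]), 'gripper_width': 0.08533516120422677}
top [[606.3774   0.     320.8513]
 [  0.     606.3774 232.7854]
 [  0.       0.       1.    ]] [0.4079 0.005  1.283 ] [[ 0.0224 -0.9994 -0.0246]
 [-0.9947 -0.0198 -0.101 ]
 [ 0.1004  0.0267 -0.9946]]
side [[515.5835   0.     317.8871]
 [  0.     515.5835 238.013 ]
 [  0.       0.       1.    ]] [ 1.1216 -0.8072  0.9123] [[ 0.818   0.5751 -0.0089]
 [ 0.3611 -0.5255 -0.7704]
 [-0.4477  0.627  -0.6375]]
{'mtx': array([[394.8957,   0.    , 319.4506],
       [  0.    , 394.8957, 238.9358],
       [  0.    ,   0.    ,   1.    ]]), 'hand_eye': array([[ 1.    , -0.0001,  0.0006,  0.0012],
       [-0.0001,  0.9622,  0.2725, -0.0684],
       [-0.0006, -0.2725,  0.9622, -0.1614],
       [ 0.    ,  0.    ,  0.    ,  1.    ]])}
```

View pics/top0.png

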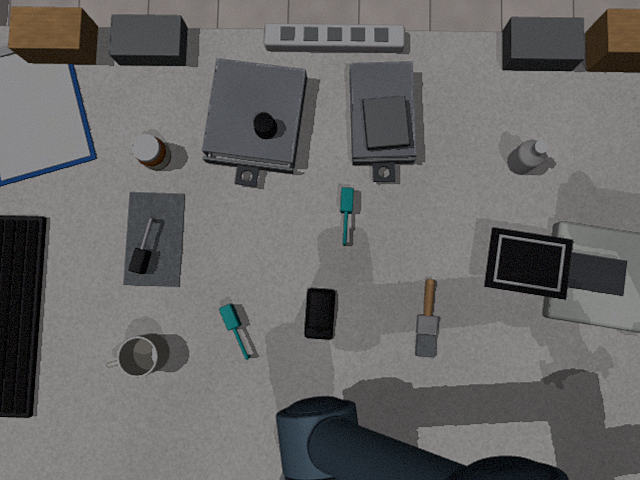

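View pics/side0.png

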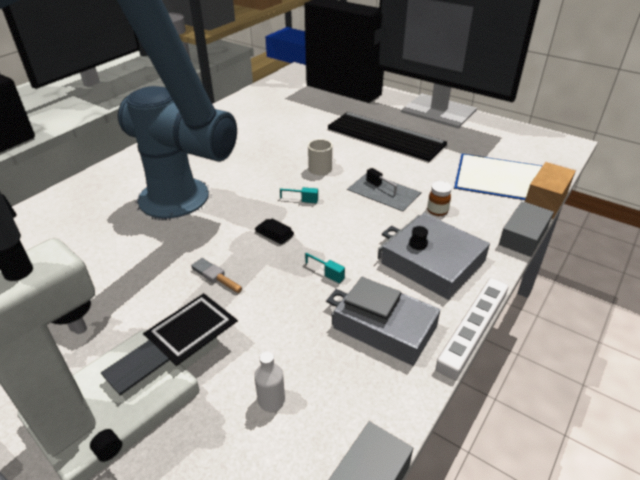

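The top view shows a black hook on the mat at (141,260) with its rod end near (153,221). The turquoise look-alikes are at (231,317) and (347,200), so I choose the black one on the mat. The wide tray's tongue is at (247,176) and the narrow one's at (385,172). The stage frame is at (530,263). In the side view the hook is at (374,177), the wide tongue at (391,233) and the stage at (190,328). One close crop will check the choice.

```bash
python3 - <<'E'
from h import *
np.set_printoptions(precision=4,suppress=True)
T=cv2.imread('pics/top0.png');S=cv2.imread('pics/side0.png')
a=cv2.resize(T[180:300,110:210],None,fx=4,fy=4,interpolation=2)   # 400x480
b=cv2.resize(S[160:260,345:425],None,fx=4.8,fy=4.8,interpolation=2) #384x480
cv2.imwrite('pics/c1.png',np.hstack([a,b]))
ct,cs=cam('top'),cam('side')
for nm,p,q in [('handle',(141,260),(374,177)),('hole',(247,176),(391,233)),('stage',(530,263),(190,328))]:
    print(nm,tri(ct,p,cs,q))
for nm,p,z in [('handle',(141,260),.045),('rodend',(153,221),.04),('hole',(247,176),.03),('tongue',(385,172),.03)]: print(nm,onz(ct,p,z))
# frame corners
g=T.mean(2)
c=np.array([(487,229),(572,238),(567,298),(486,287)])
print([onz(ct,p,.079) for p in c])
E
```

```text
handle (array([0.47  , 0.414 , 0.0235]), np.float64(0.0007061973335661521))
hole (array([0.6513, 0.1968, 0.0252]), np.float64(0.0023467003664941672))
stage (array([ 0.4787, -0.3782,  0.0707]), np.float64(0.0011078656162749154))
handle [0.4692 0.4073 0.045 ]
rodend [0.551 0.388 0.04 ]
hole [0.6513 0.1968 0.03  ]
tongue [ 0.6649 -0.0927  0.03  ]
[array([ 0.5435, -0.2921,  0.079 ]), array([ 0.5289, -0.4588,  0.079 ]), array([ 0.4109, -0.4468,  0.079 ]), array([ 0.4288, -0.2896,  0.079 ])]
```

View pics/c1.png

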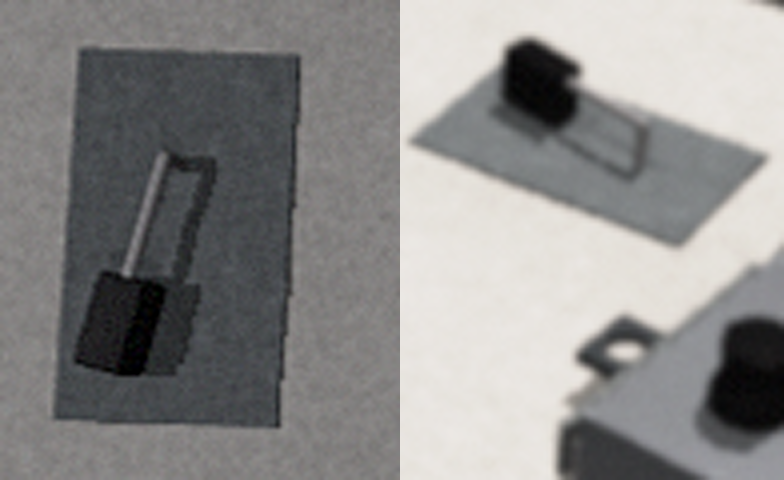

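The crop confirms it: a black handle (crop ~(118,322) → top px (139.5,260.5)) with a steel rod running away from the robot, standing on the grey mat. The wide tray's tongue and round hole are also clear. Next I go above the hook.

```bash
cat >> h.py <<'E'
def down(yaw):
    "tool pointing down, tool x at yaw (rad)"
    c,s=np.cos(yaw),np.sin(yaw); return np.array([[c,s,0],[s,-c,0],[0,0,-1.]])
E
python3 - <<'E'
from h import *
ct=cam('top'); a=onz(ct,(141.75,248.75),.036);b=onz(ct,(150.75,219),.036)
h=np.arctan2(*(b-a)[1::-1]); print('heading',h, a,b)
st=readout.get_state()
for p,y in [((.4,-.25,.22),-.6),((.56,0,.22),.3),((.45,.41,.2),h+np.pi/2)]: print(togo(st,p,down(y)),y)
E
```

```text
heading -0.24520321876729423 [0.49303455 0.4098811  0.036     ] [0.55560906 0.39422254 0.036     ]
(array([-0.006,  0.012, -5.049]), array([ -9.124, -12.808,  -0.374])) -0.6
(array([-1.2000e-02,  9.0000e-03, -1.1495e+01]), array([-17.092, -21.61 ,  -0.357])) 0.3
(array([-1.800e-02,  2.000e-03, -1.884e+01]), array([-34.07 , -21.672,   0.474])) 1.3255931080276024
```

```bash
python3 -m pendant '[[0,0,-5,-9.1,-12.8,-0.4,0],[0,0,-5,-9.1,-12.8,-0.4,0],[0,0,-5,-9.1,-12.8,-0.4,0],[0,0,-5,-9.1,-12.8,-0.4,0],[0,0,-5,-9.1,-12.8,-0.4,0],[0,0,-5,-9.1,-12.8,-0.4,0],[0,0,-6,-9.1,-12.8,-0.4,0],[0,0,-7,-9.1,-12.8,-0.4,0],[0,0,-9,-13,-17,-0.4,0],[0,0,-10,-17,-21.6,-0.4,0]]'
python3 - <<'E'
from h import *
st=readout.get_state()
for p,y in [((.56,0,.22),.3),((.45,.41,.2),1.3256)]: print(togo(st,p,down(y)),y)
E
```

```text
time: 1.1
ee_pos: [0.4543, -0.165, 0.2208]
ee_rot: [-0.0, 1.0, -0.011, -0.0]
wrist_force: [0.9, 0.0, 0.2]
gripper_width: 0.0854
(array([-1.000e-03,  3.000e-03, -2.305e+00]), array([ 4.084, -6.692,  0.029])) 0.3
(array([-2.00e-03,  2.00e-03, -9.65e+00]), array([ -0.672, -22.992,   0.832])) 1.3256
```

```bash
python3 -m pendant '[[0,0,-2,3,-6,0,0],[0,0,-3,3,-6,0,0],[0,0,-4,3,-6,0,0],[0,0,-5,3,-6,0,0],[0,0,-6,2,-14,0,0],[0,0,-7,1,-14,0.3,0],[0,0,-8,0,-16,0.5,0],[0,0,-9,-0.7,-20,0.8,0],[0,0,-9.65,-0.7,-23,0.8,0],[0,0,-9.65,-0.7,-23,0.8,0]]'
python3 -m pendant '[[0,0,0,0,0,0,0]]'
python3 - <<'E'
from h import *
st=readout.get_state()
print(togo(st,(.45,.41,.2),down(1.3256)))
E
```

```text
time: 2.1
ee_pos: [0.4718, 0.2754, 0.207]
ee_rot: [0.0, 0.789, 0.614, -0.0]
wrist_force: [1.0, -0.3, 0.6]
gripper_width: 0.0856
time: 2.2
ee_pos: [0.4708, 0.2788, 0.2064]
ee_rot: [-0.001, 0.788, 0.616, -0.0]
wrist_force: [0.5, -1.1, -0.1]
gripper_width: 0.0854
(array([-0.015, -0.008,  0.014]), array([ 4.891, -2.07 ,  0.265]))
```

```bash
python3 -m pendant '[[0,0,0,4.9,-2.1,0.25,0],[0,0,0,4.9,-2.1,0.25,0],[0,0,0,4.9,-2.1,0.25,0],[0,0,0,4.9,-2.1,0.25,0]]'
python3 - <<'E'
from h import *
import pickle
st=readout.get_state(); snap('wrist','w1.png'); pickle.dump(st,open('w1.pkl','wb'))
C=cam('wrist',st); print(st['ee_pos'],proj(C,(.47,.41,.045)),proj(C,(.556,.394,.036)))
E
```

```text
time: 2.6
ee_pos: [0.4512, 0.4084, 0.1998]
ee_rot: [-0.001, 0.789, 0.615, -0.001]
wrist_force: [0.9, -0.4, -0.0]
gripper_width: 0.0856
[0.45122195 0.40840721 0.19980056] [328.70339171 236.09710121] [333.87620317 325.88454297]
```

View pics/w1.png

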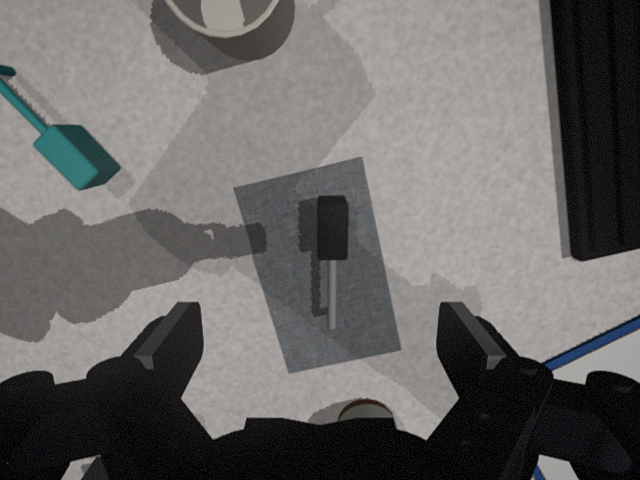

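The wrist view shows the handle at cols 317–349, rows 197–259, and the rod straight down the image from (332,260) to (332,328). The tool is already aligned with the hook.

```bash
python3 - <<'E'
from h import *
import pickle
np.set_printoptions(precision=4,suppress=True)
st=pickle.load(open('w1.pkl','rb')); C=cam('wrist',st); ct=cam('top')
im=cv2.imread('pics/w1.png')
g=im.max(2); m=(g[180:345,300:365]<52).astype(np.uint8)
n,l,s,c=cv2.connectedComponentsWithStats(m); print(s[1:][s[1:,4]>60]+[300,180,0,0,0])
print(g[225,305:360]); print(g[185:275,332][::2]); print(g[300,320:345])
print('rodend tri',tri(C,(332,328),ct,(150.75,219)),'rodstart',tri(C,(332,260),ct,(141.75,248.75)))
a,b=onz(C,(332,262),.036),onz(C,(332,326),.036); print(a,b,np.arctan2(*(b-a)[1::-1]))
print('front edge z.045',onz(C,(332,259),.045),'rear bottom',onz(C,(332,197),.003), onz(C,(332,197),.045))
q=st['ee_rot']; print(Rn.from_quat([q[1],q[2],q[3],q[0]]).as_matrix())
E
```

```text
[[ 308  196   40   65 2019]]
[54 49 55 53 54 52 52 53 52 57 50 54 41 25 18 31 34 31 27 28 28 33 29 39
 31 38 27 42 30 37 34 37 39 37 37 40 40 38 46 43 42 31 36 62 78 84 86 86
 91 83 85 89 95 89 94]
[102  97  98  97 103  74  26  30  39  32  32  47  39  42  40  36  36  37
  33  30  42  31  43  30  32  36  33  36  32  31  34  31  36  33  29  30
  32  47 116 116 118 119 123 122 119]
[ 73  88  92  89  91  90  94  81  70  86 105 116 122 123 114 110  92  85
  84  82  80  80  88  90  90]
rodend tri (array([0.5549, 0.3924, 0.0414]), np.float64(0.00023531110421441426)) rodstart (array([0.4924, 0.4078, 0.0419]), np.float64(0.0006907497091558065))
[0.4958 0.4068 0.036 ] [0.5557 0.3923 0.036 ] -0.23784838358522817
front edge z.045 [0.4901 0.4079 0.045 ] rear bottom [0.4461 0.4199 0.003 ] [0.4389 0.4204 0.045 ]
[[ 0.244   0.9698 -0.0014]
 [ 0.9698 -0.244   0.0002]
 [-0.0002 -0.0014 -1.    ]]
```

```bash
python3 - <<'E'
from h import *
st=readout.get_state()
for z in(.08,.011): print(togo(st,(.466,.414,z),down(1.328)))
E
```

```text
(array([-0.005,  0.011, -0.04 ]), array([0.446, 0.479, 4.801]))
(array([-0.005,  0.011, -0.04 ]), array([0.45 , 0.481, 7.561]))
```

```bash
python3 -m pendant '[[0,0,0,0.4,0.48,1.6,0],[0,0,0,0.4,0.48,3.2,0],[0,0,0,0.4,0.48,4.8,0],[0,0,0,0.4,0.48,5.8,0],[0,0,0,0.4,0.48,6.6,0],[0,0,0,0.4,0.48,7.2,0],[0,0,0,0.4,0.48,7.5,0],[0,0,0,0.4,0.48,7.5,0]]' && python3 -m pendant '[[0,0,0,0,0,0,255],[0,0,0,0,0,0,255],[0,0,0,0,0,0,255],[0,0,0,0,0,0,255],[0,0,0,0,0,0,255],[0,0,0,0,0,0,255],[0,0,0,0,0,0,255],[0,0,0,0,0,0,255]]'
python3 - <<'E'
from h import *
import pickle
st=readout.get_state(); pickle.dump(st,open('grip.pkl','wb')); print(st['ee_pos'],st['wrist_force'],st['moment'],st['gripper_width'])
E
```

```text
time: 3.45
ee_pos: [0.4661, 0.4101, 0.0126]
ee_rot: [0.0, 0.791, 0.612, -0.001]
wrist_force: [0.1, 0.3, -0.4]
gripper_width: 0.085
time: 4.25
ee_pos: [0.4672, 0.4128, 0.0146]
ee_rot: [-0.0, 0.79, 0.613, 0.001]
wrist_force: [-1.0, 0.0, 6.0]
gripper_width: 0.0244
[0.46722234 0.41275692 0.01459005] [-9.76839266e-01  4.70865359e-03  6.04968230e+00] [-0.0406093   0.10952944  0.07940277] 0.024439534766578428
```

Gripped, with an opening of 24 mm. Next I measure the wide tongue, hole and slide direction from both fixed views.

```bash
python3 - <<'E'
from h import *
T=cv2.imread('pics/top0.png');S=cv2.imread('pics/side0.png')
a=cv2.resize(T[140:200,215:275],None,fx=7,fy=7,interpolation=2)
b=cv2.resize(S[215:268,362:414],None,fx=7,fy=7,interpolation=2); b=cv2.copyMakeBorder(b,0,420-b.shape[0],0,0,0)
cv2.imwrite('pics/c2.png',np.hstack([a,b]))
E
python3 -m pendant '[[0,0,0,0,0,-1,255],[0,0,0,0,0,-2,255],[0,0,0,0,0,-3.6,255],[0,0,0,0,0,-3.6,255]]'
```

```text
time: 4.65
ee_pos: [0.4695, 0.4142, 0.1089]
ee_rot: [0.0, 0.79, 0.613, 0.004]
wrist_force: [0.4, 1.6, -0.2]
gripper_width: 0.0243
```

View pics/c2.png

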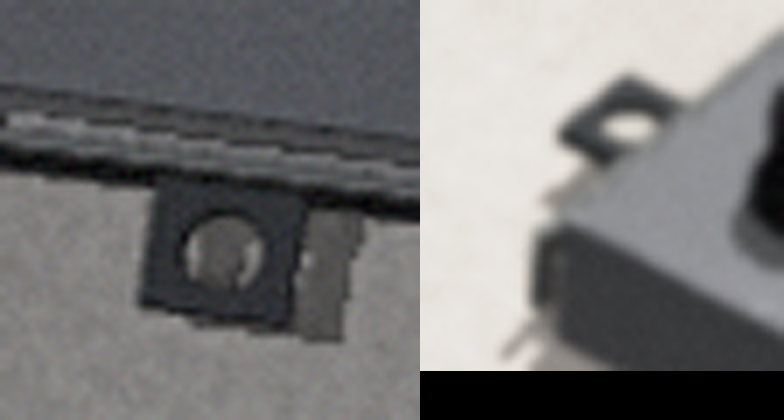

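The crop shows the hole at top px (246.9,176.1) and side px (392.3,233), and the panel edge tilted by about 7°.

```bash
python3 - <<'E'
from h import *
np.set_printoptions(precision=4,suppress=True)
ct,cs=cam('top'),cam('side')
f=lambda x,y:(215+x/7,140+y/7)
print('tri',tri(ct,(246.9,176.1),cs,(392.3,233)),onz(ct,(246.9,176.1),.03))
def hd(p,q,z,off=0):
    a,b=onz(ct,p,z),onz(ct,q,z); return a,b,np.arctan2(*(b-a)[1::-1])+off
print('L',hd(f(140,303),f(155,185),.03)); print('R',hd(f(290,330),f(308,205),.03))
print('front',hd(f(290,330),f(140,303),.03,-np.pi/2))
print('panel',hd(f(420,205),f(0,150),.046,-np.pi/2))
print('roof L',hd((204,155),(217,60),.06),'R',hd((297,168),(307,70),.06))
st=readout.get_state(); print(st['ee_pos'],st['ee_rot'],st['moment'])
T=snap('top','top1.png'); S=snap('side','side1.png')
ex=st['ee_pos']+np.array([np.cos(-.243),np.sin(-.243),0])*.09
print(proj(ct,ex),proj(cs,ex))
a=cv2.resize(T[180:300,100:200],None,fx=4,fy=4,interpolation=2)
b=cv2.resize(S[110:210,340:420],None,fx=4.8,fy=4.8,interpolation=2)
cv2.imwrite('pics/c3.png',np.hstack([a,b])[:,:,::-1])
E
```

```text
tri (array([0.6527, 0.1982, 0.0244]), np.float64(0.0011383683737896508)) [0.6511 0.197  0.03  ]
L (array([0.6354, 0.2216, 0.03  ]), array([0.6714, 0.2183, 0.03  ]), np.float64(-0.08875688733005269))
R (array([0.628 , 0.1761, 0.03  ]), array([0.6661, 0.1719, 0.03  ]), np.float64(-0.10875804460868863))
front (array([0.628 , 0.1761, 0.03  ]), array([0.6354, 0.2216, 0.03  ]), np.float64(-0.16132592400223245))
panel (array([0.6634, 0.1365, 0.046 ]), array([0.6779, 0.2623, 0.046 ]), np.float64(-0.1144938021123254))
roof L (array([0.6879, 0.2828, 0.06  ]), array([0.8912, 0.2639, 0.06  ]), np.float64(-0.09267720087482777)) R (array([0.664 , 0.0898, 0.06  ]), array([0.872 , 0.0744, 0.06  ]), np.float64(-0.07392959298732021))
[0.4695 0.4142 0.1089] [0.0003 0.79   0.6131 0.0044] [ 0.0504 -0.0626 -0.0347]
[140.399  213.8044] [397.7561 164.8344]
```

View pics/c3.png

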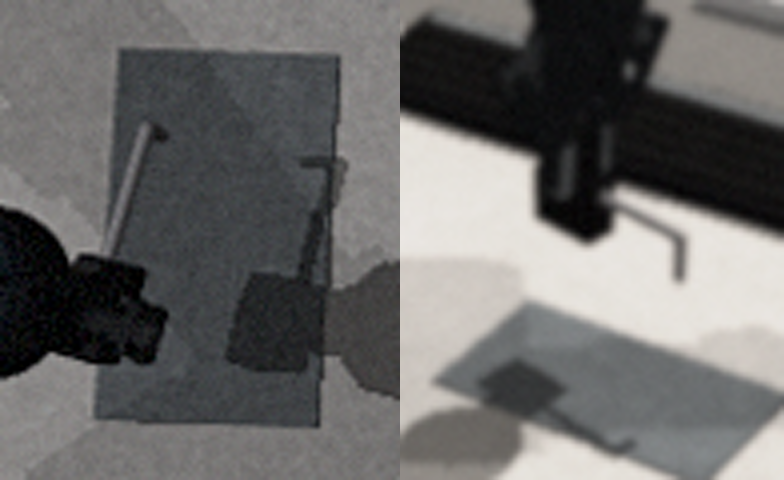

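The hook is held and level. The tip is at side px (398.3,167.9) and the rod end at top px (137.5,211.8).

```bash
python3 - <<'E'
from h import *
np.set_printoptions(precision=4,suppress=True)
ct,cs=cam('top'),cam('side')
print('bend',tri(ct,(137.5,211.75),cs,(398.8,159)))
print('tip',onz(cs,(398.3,167.9),.097))
st=readout.get_state(); P=st['ee_pos']; print(P)
h=-.243; u=np.array([np.cos(h),np.sin(h)]); n=np.array([-u[1],u[0]])
for q in (tri(ct,(137.5,211.75),cs,(398.8,159))[0],onz(cs,(398.3,167.9),.097)):
    d=q[:2]-P[:2]; print('along',d@u,'lat',d@n)
# target
H=np.array([.652,.1975]); yaw=-.095; v=np.array([np.cos(yaw),np.sin(yaw)]); 
for name,z,dx in (('above',.09,0),('down',.0265,0),('pulled',.0265,-.128)):
    t=H+v*(dx-.0875); print(name,t,togo(st,(t[0],t[1],z),down(yaw+np.pi/2)))
E
```

```text
bend (array([0.5583, 0.3917, 0.1295]), np.float64(0.00049588933850644))
tip [0.558 0.396 0.097]
[0.4671 0.4124 0.1042]
along 0.09351536794513209 lat 0.0018834095531857437
along 0.09216450334124764 lat 0.00592914910051754
above [0.5649 0.2058] (array([ 0.009, -0.007, -1.117]), array([-7.035,  5.84 ,  0.566]))
down [0.5649 0.2058] (array([ 0.009, -0.007, -1.117]), array([-7.037,  5.837,  3.106]))
pulled [0.4375 0.2179] (array([ 0.009, -0.007, -1.117]), array([-7.833,  0.779,  3.099]))
```

```bash
python3 -m pendant '[[0,0,-0.3,-1.8,1.5,0.5,255],[0,0,-0.6,-3.6,3,0.5,255],[0,0,-0.9,-5,4.2,0.5,255],[0,0,-1.12,-6.3,5.2,0.5,255],[0,0,-1.12,-6.8,5.65,0.9,255],[0,0,-1.12,-7,5.8,1.5,255],[0,0,-1.12,-7,5.8,1.8,255],[0,0,-1.12,-7,5.8,1.8,255],[0,0,-1.12,-7,5.8,1.8,255]]'
python3 - <<'E'
from h import *
np.set_printoptions(precision=4,suppress=True)
st=readout.get_state(); P=st['ee_pos']; print(P)
T=snap('top','top2.png'); S=snap('side','side2.png'); print(readout.get_state()['ee_pos'])
a=cv2.resize(T[140:220,210:280],None,fx=6,fy=6,interpolation=2)
b=cv2.resize(S[190:270,355:415],None,fx=6,fy=6,interpolation=2)
cv2.imwrite('pics/c4.png',np.hstack([a,b])[:,:,::-1])
E
```

```text
time: 5.65
ee_pos: [0.5624, 0.2071, 0.0578]
ee_rot: [-0.001, 0.739, 0.673, -0.001]
wrist_force: [0.4, -0.6, -1.2]
gripper_width: 0.0241
[0.5624 0.2071 0.0578]
[0.5635 0.2075 0.059 ]
```

View pics/c4.png

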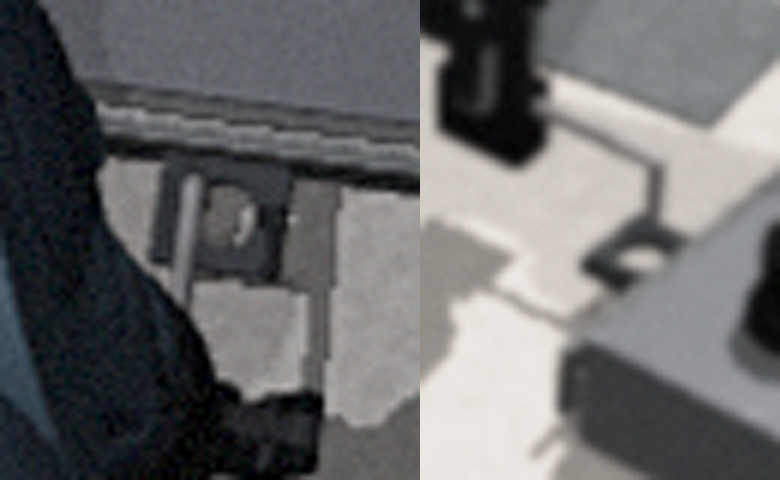

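The rod end is at top px (242,169.7) and the prong tip at side px about (394.2,226). The tip hangs left of the hole, so I compute the offset.

```bash
python3 - <<'E'
from h import *
np.set_printoptions(precision=4,suppress=True)
ct,cs=cam('top'),cam('side'); st=readout.get_state(); P=st['ee_pos']
print('bend',onz(ct,(242,170),.083),tri(ct,(242,170),cs,(393.8,217)),'tip',onz(cs,(394.2,226),.0472))
q=st['ee_rot']; R=Rn.from_quat([q[1],q[2],q[3],q[0]]).as_matrix(); print(R[:,1], np.arctan2(R[1,1],R[0,1]))
f=lambda x,y:(210+x/6,140+y/6)
a,b=onz(ct,f(181,290),.082),onz(ct,f(192,182),.082); print('rod heading',np.arctan2(*(b-a)[1::-1]),a,b)
print('hole in this pic',onz(ct,f(222,215),.03),P)
E
```

```text
bend [0.6531 0.1992 0.083 ] (array([0.6531, 0.1993, 0.0791]), np.float64(0.0018810417466179866)) tip [0.6548 0.2022 0.0472]
[ 0.9957 -0.0931  0.0004] -0.09319644380509366
rod heading -0.06487679093701226 [0.6158 0.2018 0.082 ] [0.6527 0.1994 0.082 ]
hole in this pic [0.6517 0.1968 0.03  ] [0.5635 0.2075 0.059 ]
```

```bash
python3 -m pendant '[[0,0,0,-0.13,0.04,0,255],[0,0,0,-0.13,0.04,0.5,255],[0,0,0,-0.13,0.04,0.9,255],[0,0,0,-0.13,0.04,1.3,255],[0,0,0,-0.13,0.04,1.34,255],[0,0,0,-0.13,0.04,1.34,255]]'; python3 -m pendant '[[0,0,0,0,-0.3,0,255],[0,0,0,0,-0.6,0,255],[0,0,0,0,-0.9,0,255],[0,0,0,0,-1.2,0,255],[0,0,0,0,-1.2,0,255]]'
```

```text
time: 6.35
ee_pos: [0.5635, 0.203, 0.0242]
ee_rot: [-0.0, 0.74, 0.673, -0.001]
wrist_force: [-0.6, 1.1, -1.6]
gripper_width: 0.0243
time: 6.85
ee_pos: [0.5326, 0.2062, 0.0253]
ee_rot: [-0.0, 0.74, 0.673, -0.001]
wrist_force: [0.8, 0.0, -0.7]
gripper_width: 0.0241
```

```bash
python3 -m pendant '[[0,0,0,0,-0.5,0,255],[0,0,0,0,-1,0,255],[0,0,0,0,-1.5,0,255],[0,0,0,0,-2,0,255],[0,0,0,0,-2.5,0,255],[0,0,0,0,-3,0,255],[0,0,0,0,-3.4,0,255]]'; python3 -m pendant '[[0,0,0,0,-0.2,0,255],[0,0,0,0,-0.4,0,255]]'; python3 -m pendant '[[0,0,0,0,-0.2,0,255],[0,0,0,0,-0.2,0,255]]'
python3 - <<'E'
from h import *
T=snap('top','top3.png'); S=snap('side','side3.png')
a=cv2.resize(T[140:300,190:320],None,fx=3,fy=3,interpolation=2)
b=cv2.resize(S[170:290,335:435],None,fx=4,fy=4,interpolation=2)
cv2.imwrite('pics/c5.png',np.hstack([a,b])[:,:,::-1])
E
```

```text
time: 7.55
ee_pos: [0.4491, 0.2145, 0.0254]
ee_rot: [-0.0, 0.74, 0.673, 0.0]
wrist_force: [3.4, 2.8, -1.2]
gripper_width: 0.0245
time: 7.75
ee_pos: [0.4433, 0.2152, 0.0261]
ee_rot: [0.003, 0.74, 0.673, 0.002]
wrist_force: [16.6, -0.6, -7.6]
gripper_width: 0.0242
time: 7.95
ee_pos: [0.4431, 0.2159, 0.0272]
ee_rot: [0.005, 0.74, 0.672, 0.005]
wrist_force: [15.4, -1.1, -6.6]
gripper_width: 0.0245
```

View pics/c5.png

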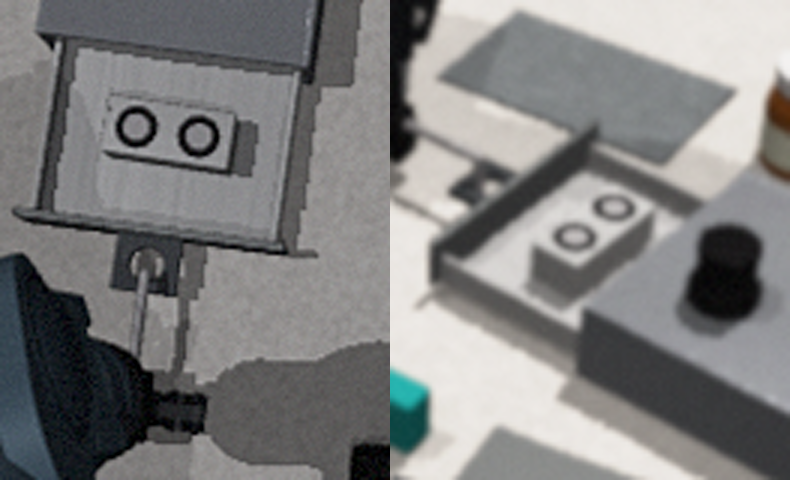

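The tray is out and the carrier is in full view, clear of the roof (mounts at crop (136,126) and (199,134)). The hole is now at top px (239.3,228.3). I check the travel from that.

```bash
python3 - <<'E'
from h import *
np.set_printoptions(precision=4,suppress=True)
ct,cs=cam('top'),cam('side')
f=lambda x,y:(190+x/3,140+y/3)
a=onz(ct,f(149,266),.03); b=np.array([.6514,.197,.03]); print(a,np.linalg.norm(a-b))
# panel top edge crossing, z .046: two ends now
for p in((20,212),(290,250)): print('panel',onz(ct,f(*p),.046))
# carrier top corners
for p in((112,92),(238,107),(234,136),(105,122)): print('car',onz(ct,f(*p),.044))
g=lambda x,y:(335+(x-390)/4,170+y/4)
for p,q in(((136,126),(614,207)),((199,134),(575,237))): print('mount',tri(ct,f(*p),cs,g(*q)),onz(ct,f(*p),.044))
print(readout.get_state()['ee_pos'])
E
```

```text
[0.5396 0.2083 0.03  ] 0.11233434303454679
panel [0.5736 0.2963 0.046 ]
panel [0.5509 0.109  0.046 ]
car [0.6592 0.2362 0.044 ]
car [0.6501 0.1481 0.044 ]
car [0.6297 0.1502 0.044 ]
car [0.638  0.2402 0.044 ]
mount (array([0.6359, 0.2189, 0.0427]), np.float64(0.000427933507256484)) [0.6355 0.2185 0.044 ]
mount (array([0.6308, 0.1746, 0.0433]), np.float64(9.710698046131049e-05)) [0.6307 0.1746 0.044 ]
[0.4431 0.2159 0.0272]
```

```bash
python3 -m pendant '[[0,0,0,0,-0.2,0,255],[0,0,0,0,-0.4,0,255],[0,0,0,0,-0.4,0,255]]'
python3 - <<'E'
from h import *
np.set_printoptions(precision=4,suppress=True)
ct=cam('top')
T=snap('top','top4.png'); A=cv2.imread('pics/top0.png'); B=T[:,:,::-1]
print(onz(ct,(245.7,185.1),.03),onz(ct,(238.3,237),.03))
# column profiles across tongue, rectified in time: sample along slide line thru tongue, offset 16mm laterally
P=np.array([.652,.1972]);v=np.array([np.cos(-.095),np.sin(-.095)]);n=np.array([-v[1],v[0]])
for off in(-.017,.017,-.05):
  for nm,im,r in(('0',A,0),('4',B,-.12)):
    s=[]
    for d in np.arange(-.036,.03,.002):
        x=P+v*(d+r)+n*off; u=proj(ct,(*x,.03)); s.append(int(cv2.getRectSubPix(im,(1,1),tuple(map(float,u)))[0,0].mean()))
    print(off,nm,s)
E
```

```text
time: 8.35
ee_pos: [0.4425, 0.2174, 0.0298]
ee_rot: [0.011, 0.741, 0.671, 0.011]
wrist_force: [30.1, -3.1, -12.4]
gripper_width: 0.0246
[0.6319 0.1989 0.03  ] [0.5221 0.2105 0.03  ]
-0.017 0 [131, 130, 131, 131, 132, 136, 115, 62, 38, 51, 50, 52, 47, 47, 52, 51, 50, 49, 48, 49, 52, 49, 46, 50, 52, 50, 51, 52, 40, 42, 70, 87, 89]
-0.017 4 [129, 139, 151, 152, 148, 145, 142, 142, 145, 149, 152, 147, 106, 46, 59, 60, 55, 47, 50, 53, 56, 56, 60, 58, 56, 53, 54, 57, 60, 59, 58, 53, 48]
0.017 0 [132, 130, 130, 129, 127, 134, 136, 129, 86, 43, 48, 53, 50, 49, 50, 49, 49, 49, 47, 50, 54, 49, 53, 49, 51, 47, 45, 49, 44, 34, 51, 82, 88]
0.017 4 [128, 129, 127, 123, 123, 124, 125, 124, 124, 126, 127, 125, 102, 45, 54, 51, 52, 54, 57, 55, 51, 46, 39, 46, 51, 52, 55, 59, 60, 57, 53, 53, 46]
-0.05 0 [132, 131, 129, 132, 130, 127, 121, 120, 129, 132, 131, 130, 129, 129, 129, 123, 125, 127, 130, 128, 128, 129, 128, 132, 133, 115, 55, 17, 19, 48, 90, 86, 92]
-0.05 4 [145, 150, 145, 146, 146, 146, 148, 149, 148, 145, 144, 148, 151, 151, 148, 147, 148, 148, 147, 146, 142, 144, 147, 140, 141, 143, 145, 147, 145, 144, 137, 72, 37]
```

```bash
python3 - <<'E'
from h import *
np.set_printoptions(precision=4,suppress=True)
ct=cam('top')
A=cv2.imread('pics/top0.png');B=cv2.imread('pics/top4.png');S0=cv2.imread('pics/side0.png');S=snap('side','side4.png')[:,:,::-1]
def teal(im,n):
    h=cv2.cvtColor(np.ascontiguousarray(im),cv2.COLOR_BGR2HSV); m=cv2.inRange(h,(80,120,50),(100,255,255))
    k,l,s,c=cv2.connectedComponentsWithStats(m); print(n,[ (s[i].tolist(),c[i].round(1).tolist()) for i in range(1,k) if s[i,4]>25])
for n,i in(('top0',A),('top4',B),('side0',S0),('side4',S)): teal(i,n)
for p in((231,305),(240,303),(220,308),(231,317),(248,356)): print(p,onz(ct,p,.042))
st=readout.get_state(); print(st['ee_pos'],st['wrist_force'],st['moment'],st['joint_pos'],st['joint_efforts'])
a=cv2.resize(B[200:340,180:300],None,fx=3.4,fy=3.4,interpolation=2)
b=cv2.resize(S[120:260,280:400],None,fx=3.4,fy=3.4,interpolation=2); cv2.imwrite('pics/c6.png',np.hstack([a,b])[:, :800])
E
```

```text
top0 [([341, 188, 13, 57, 376], [346.2, 206.7]), ([219, 304, 29, 55, 389], [231.6, 323.6])]
top4 [([341, 188, 13, 57, 374], [346.2, 206.7]), ([221, 304, 27, 55, 387], [231.8, 323.9])]
side0 [([300, 188, 18, 15, 210], [309.2, 194.6]), ([306, 254, 38, 28, 333], [332.2, 269.5])]
side4 [([300, 188, 18, 15, 206], [309.2, 194.7]), ([306, 254, 38, 28, 332], [332.3, 269.6])]
(231, 305) [0.3814 0.2184 0.042 ]
(240, 303) [0.3859 0.2001 0.042 ]
(220, 308) [0.3748 0.2407 0.042 ]
(231, 317) [0.3572 0.2175 0.042 ]
(248, 356) [0.2799 0.1801 0.042 ]
[0.4424 0.2174 0.0298] [ 30.0169  -2.3764 -11.8287] [-0.4163 -5.7918  0.0211] [ 0.335   0.3306 -0.4927  0.7187 -0.0104  0.4331] [  7.5865 -39.2829   7.312   11.7254   3.5719   0.0135]
```

View pics/c6.png

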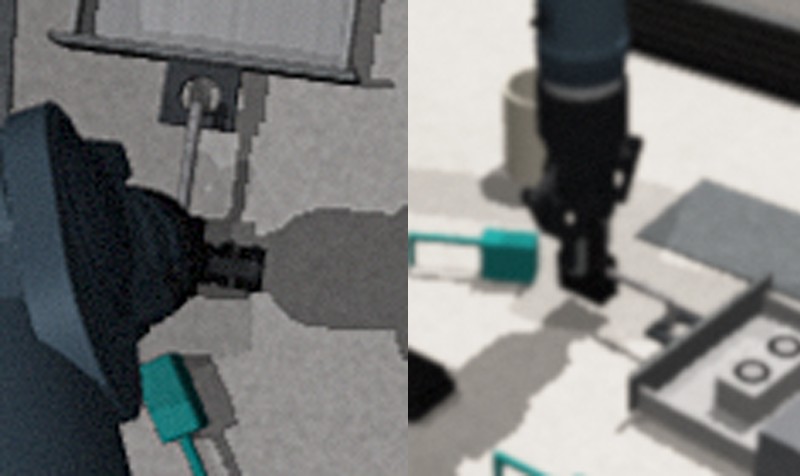

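```bash
python3 - <<'E'
from h import *
np.set_printoptions(precision=4,suppress=True)
ct,cs=cam('top'),cam('side')
a,b=onz(ct,(130,192),.003),onz(ct,(123.75,284.5),.003); print('mat len',np.linalg.norm(a-b),a,b)
# side: tongue outer-left(far-robot) corner
a,b=onz(cs,(382,234.3),.03),onz(cs,(350,217.5),.03); print('side',a,b,np.linalg.norm(a-b))
f=lambda x,y:(180+x/3.4,200+y/3.4)
print('rod bend now',onz(ct,f(203,88),.055), 'hole',onz(ct,f(201,97),.03))
# optical: match tongue+panel patch from side0 in side4
A=cv2.imread('pics/top0.png');B=cv2.imread('pics/top4.png')
t=A[157:190,200:236]  # left part of panel (left of tongue)
r=cv2.matchTemplate(B[195:260,180:250],t,cv2.TM_CCOEFF_NORMED); print(cv2.minMaxLoc(r))
E
```

```text
mat len 0.1986573490984604 [0.6172 0.4525 0.003 ] [0.4185 0.4551 0.003 ]
side [0.6358 0.1717 0.03  ] [0.5244 0.1861 0.03  ] 0.11228542702844965
rod bend now [0.5427 0.2043 0.055 ] hole [0.5399 0.2094 0.03  ]
(-0.5416197180747986, 0.458989679813385, (0, 29), (12, 13))
```

```bash
python3 - <<'E'
from h import *
np.set_printoptions(precision=4,suppress=True)
ct,cs=cam('top'),cam('side')
st=readout.get_state(); q=st['ee_rot']; print(Rn.from_quat([q[1],q[2],q[3],q[0]]).as_matrix(),st['ee_pos'])
S=cv2.imread('pics/side4.png');T=cv2.imread('pics/top4.png')
a=cv2.resize(T[212:262,225:262],None,fx=10.8,fy=10.8,interpolation=2)
b=cv2.resize(S[190:235,335:371],None,fx=11,fy=11,interpolation=2)
b=cv2.copyMakeBorder(b,0,540-b.shape[0],0,0,0); a=a[:540]; cv2.imwrite('pics/c7.png',np.hstack([a,b]))
print(a.shape,b.shape)
for z in(.04,.05,.055): print(z,proj(cs,(.5387,.2065,z)),proj(ct,(.5427,.206,z)),proj(cs,(.5315,.207,z)))
E
```

```text
[[ 0.0981  0.9947  0.0305]
 [ 0.9952 -0.0981 -0.0003]
 [ 0.0027  0.0304 -0.9995]] [0.4424 0.2174 0.0298]
(540, 400, 3) (540, 396, 3)
0.04 [358.2838 212.7852] [240.046  226.6943] [356.2021 211.833 ]
0.05 [358.4303 209.9276] [239.2807 226.154 ] [356.3391 208.9782]
0.055 [358.504  208.4893] [238.8935 225.8806] [356.408  207.5414]
```

View pics/c7.png

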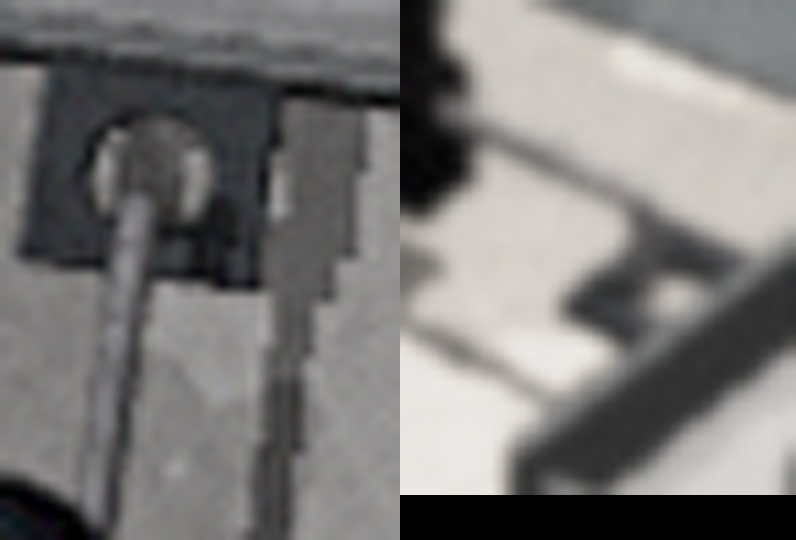

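The rod end is at crop (137,195), against the front of the hole, which is centred at crop (150,170). Both cameras give about 111 mm of shift, yet 30 N is resisted. The first crop showed a light gap between roof and panel, so the tray may have started slightly ajar. I check that.

```bash
python3 - <<'E'
from h import *
np.set_printoptions(precision=4,suppress=True)
ct=cam('top')
P=np.array([.652,.1972]);v=np.array([np.cos(-.095),np.sin(-.095)]);n=np.array([-v[1],v[0]])
for f in('top0','top4'):
  im=cv2.imread(f'pics/{f}.png')
  for z in(.06,.046):
    ds=np.arange(-.12 if f=='top4' else 0,.05,.002); s=[]
    for d in ds:
      w=[]
      for off in np.arange(-.05,-.03,.004) :
        x=P+v*d+n*off; w.append(cv2.getRectSubPix(im,(1,1),tuple(map(float,proj(ct,(*x,z)))))[0,0].mean())
      s.append(int(np.mean(w)))
    print(f,z,ds[0],s)
E
```

```text
top0 0.06 0.0 [95, 94, 94, 94, 88, 61, 24, 19, 32, 65, 87, 85, 100, 95, 67, 72, 68, 59, 78, 88, 86, 86, 87, 87, 86]
top0 0.046 0.0 [103, 100, 98, 96, 98, 96, 75, 33, 17, 24, 53, 85, 84, 93, 102, 74, 70, 73, 65, 66, 87, 87, 86, 86, 86]
top4 0.06 -0.12 [112, 114, 113, 114, 114, 113, 109, 110, 112, 113, 113, 100, 43, 38, 85, 99, 98, 118, 128, 125, 130, 142, 143, 142, 143, 142, 142, 142, 140, 141, 141, 141, 141, 141, 142, 142, 121, 55, 49, 100, 128, 124, 110, 88, 81, 82, 90, 94, 95, 94, 95, 95, 91, 86, 85, 104, 125, 131, 116, 121, 130, 137, 140, 140, 140, 139, 139, 141, 142, 140, 140, 142, 142, 121, 81, 83, 78, 70, 88, 98, 96, 95, 95, 96, 96]
top4 0.046 -0.12 [116, 116, 116, 116, 117, 116, 117, 114, 117, 117, 117, 116, 87, 31, 51, 93, 96, 103, 124, 127, 125, 130, 143, 142, 142, 142, 142, 142, 141, 142, 141, 142, 141, 141, 141, 142, 141, 124, 62, 51, 95, 122, 121, 114, 93, 84, 83, 85, 87, 88, 89, 91, 94, 87, 81, 86, 103, 124, 134, 123, 120, 129, 137, 141, 140, 140, 140, 138, 139, 141, 140, 139, 141, 143, 132, 93, 81, 81, 73, 76, 98, 96, 95, 95, 97]
```

The roof edge was about 9 mm behind the panel at the start, so the tray began ajar. With that start it is now at its 0.12 m stop, which explains the hard resistance. I ease off, lift the prong out and return the hook to the mat.

```bash
python3 -m pendant '[[0,0,0,0,0.4,0,255],[0,0,0,0,0.8,0,255],[0,0,0,0,1.0,0,255],[0,0,0,0,1.0,0,255]]'; python3 -m pendant '[[0,0,0,0,0,-1,255],[0,0,0,0,0,-2,255],[0,0,0,0,0,-3.4,255],[0,0,0,0,0,-3.4,255]]'
python3 - <<'E'
from h import *
import pickle
st=readout.get_state(); g=pickle.load(open('grip.pkl','rb')); print(st['ee_pos'],st['wrist_force'])
for z in(.075,.03,.015): print(togo(st,(*g['ee_pos'][:2],z),down(1.328)))
E
```

```text
time: 8.85
ee_pos: [0.4486, 0.2134, 0.0243]
ee_rot: [-0.001, 0.74, 0.673, -0.001]
wrist_force: [-0.0, 0.1, -1.0]
gripper_width: 0.0245
time: 9.25
ee_pos: [0.4513, 0.2149, 0.1137]
ee_rot: [0.001, 0.74, 0.673, 0.002]
wrist_force: [1.7, 0.5, -1.4]
gripper_width: 0.0242
[0.45126144 0.2148647  0.11367883] [ 1.69144261  0.53974006 -1.4119791 ]
(array([ 0.032, -0.016,  1.064]), array([ 7.938, -0.117,  1.562]))
(array([ 0.032, -0.016,  1.064]), array([ 7.934, -0.125,  3.362]))
(array([ 0.032, -0.016,  1.064]), array([ 7.933, -0.128,  3.962]))
```

```bash
python3 -m pendant '[[0,0,0.3,1.6,0,0,255],[0,0,0.6,3.2,0,0,255],[0,0,0.9,4.8,0,0,255],[0,0,1.06,6.4,0,0,255],[0,0,1.06,7.4,0,0.7,255],[0,0,1.06,7.9,0,1.5,255],[0,0,1.06,7.95,0,2.3,255],[0,0,1.06,7.95,0,2.8,255],[0,0,1.06,7.95,0,2.8,255],[0,0,1.06,7.95,0,2.8,255]]'
python3 - <<'E'
from h import *
import pickle
st=readout.get_state(); g=pickle.load(open('grip.pkl','rb')); print(st['ee_pos'],st['wrist_force'])
print(togo(st,(*g['ee_pos'][:2],.015),down(1.328)))
S=snap('side','side5.png')
# expected bend/tip pixels in side if hook unrotated
cs=cam('side'); P=st['ee_pos']; u=np.array([np.cos(-.243),np.sin(-.243),0])
t=P+u*.09; print('tip',proj(cs,t-[0,0,.0116]),'bend',proj(cs,t+[0,0,.0254]))
g=S.mean(2).astype(int); x,y=map(int,proj(cs,t)); np.set_printoptions(linewidth=200)
print(x,y); print(g[y-14:y+16,x-14:x+10])
E
```

```text
time: 10.25
ee_pos: [0.4679, 0.4112, 0.0398]
ee_rot: [0.0, 0.788, 0.616, -0.001]
wrist_force: [0.7, 0.8, -0.1]
gripper_width: 0.0241
[0.46791321 0.4111648  0.0398149 ] [ 0.74199335  0.81839097 -0.10523056]
(array([-0.007,  0.01 , -0.002]), array([ 0.057, -0.041,  0.993]))
tip [394.4343335  187.95748573] bend [395.49429509 177.67372727]
394 184
[[ 91 112 157 200 220 227 229 229 229 229 227 227 228 228 228 227 227 226 226 226 227 227 229 227]
 [ 79 108 144 176 202 217 225 228 229 228 228 227 227 227 227 227 227 226 226 226 225 226 227 229]
 [ 51  77 106 134 162 185 206 220 226 228 229 229 228 228 227 228 227 228 228 226 224 225 227 228]
 [ 21  54  98 122 131 145 169 194 213 222 228 227 229 227 228 228 227 228 229 227 227 226 229 228]
 [ 14  59 132 165 160 140 135 151 175 196 214 223 226 226 227 227 228 229 229 228 227 227 227 228]
 [ 14  73 157 203 201 180 153 134 135 154 180 198 212 222 225 227 227 228 227 227 227 227 226 227]
 [ 18  76 164 210 221 213 197 170 148 133 138 156 180 201 215 225 228 226 226 225 225 225 224 224]
 [ 37  80 154 199 216 221 219 209 190 167 140 132 139 163 188
[... 1516 characters left out ...]
0 112]
 [ 81  90 101 108 112 110 113 113 114 110 114 112 113 111 109 108 110 108 109 110 109 112 112 111]
 [ 69  70  82  98 104 107 111 112 114 113 116 114 113 110 110 108 110 110 110 111 111 107 110 109]
 [ 85  73  66  76  88  98 106 111 112 114 112 110 106 110 109 111 111 111 112 113 113 110 108 109]
 [102  90  74  70  71  81  94 106 108 109 109  96  90 101 110 113 110 110 109 110 111 111 109 109]
 [110 104  95  86  81  77  79  84  89  96  92  76  79  97 112 114 114 111 108 110 109 108 110 110]
 [110 111 109 104  99  92  82  75  73  77  74  73  85 106 115 117 115 112 110 109 111 114 114 116]
 [116 117 115 112 112 114 101  92  85  79  78  91 106 116 121 122 123 118 117 117 118 119 122 124]]
```

The tip and bend pixels match the prediction, so the hook has not turned in the grip. I lower and release it.

```bash
python3 -m pendant '[[0,0,0,0.03,0,0.4,255],[0,0,0,0.03,0,0.7,255],[0,0,0,0.03,0,0.9,255],[0,0,0,0.03,0,0.98,255],[0,0,0,0.03,0,0.98,255],[0,0,0,0.03,0,0.98,255]]'; python3 -m pendant '[[0,0,0,0,0,0,200],[0,0,0,0,0,0,170],[0,0,0,0,0,0,140],[0,0,0,0,0,0,100],[0,0,0,0,0,0,60],[0,0,0,0,0,0,60]]'; python3 -m pendant '[[0,0,0,0,0,-0.6,60],[0,0,0,0,0,-1.5,40],[0,0,0,0,0,-3,20],[0,0,0,0,0,-5,0],[0,0,0,0,0,-6.5,0],[0,0,0,0,0,-6.5,0]]'
```

```text
time: 10.9
ee_pos: [0.4689, 0.4127, 0.0157]
ee_rot: [0.0, 0.787, 0.616, 0.0]
wrist_force: [-0.6, -0.0, -1.3]
gripper_width: 0.0241
time: 11.5
ee_pos: [0.4688, 0.4127, 0.0157]
ee_rot: [0.0, 0.787, 0.616, 0.0]
wrist_force: [0.9, 0.4, 0.2]
gripper_width: 0.066
time: 12.1
ee_pos: [0.472, 0.4151, 0.1852]
ee_rot: [0.0, 0.787, 0.616, 0.006]
wrist_force: [0.3, 0.2, -0.3]
gripper_width: 0.0855
```

```bash
python3 - <<'E'
from h import *
st=readout.get_state(); print(st['ee_pos'])
print(togo(st,(.633,.197,.16),down(-.115)))
E
```

```text
[0.47203396 0.41507027 0.18516245]
(array([-1.0000e-03, -9.4000e-02,  1.0336e+01]), array([-6.93 ,  8.337,  1.009]))
```

```bash
python3 -m pendant '[[0,0,1,-1,1.2,0.2,0],[0,0,2,-2,2.4,0.4,0],[0,0,3,-3,3.6,0.6,40],[0,0,4.1,-4,4.8,0.8,90],[0,0,5.2,-5,6,1,90],[0,0,6.2,-6,7.2,1,90],[0,0,7.2,-6.9,8.3,1,90],[0,0,8.2,-6.9,8.3,1,90],[0,0,9.3,-6.9,8.3,1,90],[0,0,10.33,-6.9,8.3,1,90]]'; python3 -m pendant '[[0,0,0,0,0,0,90],[0,0,0,0,0,0,90],[0,0,0,0,0,0,90]]'
python3 - <<'E'
from h import *
import pickle
np.set_printoptions(precision=4,suppress=True)
st=readout.get_state(); W=snap('wrist','w2.png'); pickle.dump(st,open('w2.pkl','wb'))
C=cam('wrist',st); print(st['ee_pos'],togo(st,(.633,.197,.16),down(-.115)))
for m in((.6359,.2189,.0435),(.6308,.1746,.0435)): print(proj(C,m))
T=snap('top','top5.png')
a=W[:,:,::-1]; cv2.imwrite('pics/c8.png',np.hstack([a[:,100:540],cv2.resize(T[140:300,100:220,::-1],(360,480),interpolation=2)]))
E
```

```text
time: 13.1
ee_pos: [0.6286, 0.1947, 0.1521]
ee_rot: [0.0, 0.998, -0.061, -0.001]
wrist_force: [-0.1, -0.4, -0.2]
gripper_width: 0.0551
time: 13.4
ee_pos: [0.6285, 0.1954, 0.1528]
ee_rot: [0.0, 0.998, -0.056, -0.0]
wrist_force: [1.0, -0.1, 0.1]
gripper_width: 0.0553
[0.6285 0.1954 0.1528] (array([0.002, 0.003, 0.022]), array([ 0.172, -0.082, -0.287]))
[326.5064 192.5403]
[326.0319 254.0786]
```

View pics/c8.png

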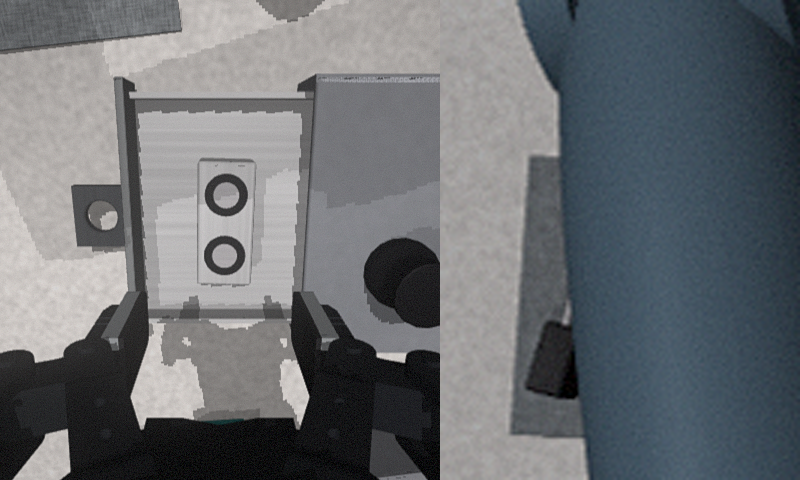

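The wrist view puts the mounts at (326,194.5) and (324.5,255.5), within about 2 px of the prediction, with good gaps on both sides of the carrier. The hook is standing on its mat.

```bash
python3 - <<'E'
from h import *
import pickle
np.set_printoptions(precision=4,suppress=True)
st=pickle.load(open('w2.pkl','rb')); C=cam('wrist',st)
a,b=onz(C,(326,194.5),.044),onz(C,(324.5,255.5),.044); m=(a+b)/2; print(a,b,m,np.linalg.norm(a-b),np.arctan2(*(a-b)[1::-1])-np.pi/2)
st=readout.get_state()
y=np.arctan2(*(a-b)[1::-1])-np.pi/2
for z in(.07,.018): print(togo(st,(m[0],m[1],z),down(y)))
E
```

```text
[0.6354 0.2177 0.044 ] [0.6296 0.1738 0.044 ] [0.6325 0.1957 0.044 ] 0.044235554359082156 -0.13171434699237494
(array([0.001, 0.   , 0.136]), array([ 0.153, -0.029,  3.321]))
(array([0.001, 0.   , 0.136]), array([ 0.153, -0.029,  5.401]))
```

```bash
python3 -m pendant '[[0,0,0.14,0.14,-0.03,1.2,90],[0,0,0.14,0.14,-0.03,2.4,90],[0,0,0.14,0.14,-0.03,3.4,90],[0,0,0.14,0.14,-0.03,4.2,90],[0,0,0.14,0.14,-0.03,4.9,90],[0,0,0.14,0.14,-0.03,5.3,90],[0,0,0.14,0.14,-0.03,5.3,90]]'; python3 -m pendant '[[0,0,0,0,0,0,140],[0,0,0,0,0,0,200],[0,0,0,0,0,0,255],[0,0,0,0,0,0,255],[0,0,0,0,0,0,255],[0,0,0,0,0,0,255]]'
python3 - <<'E'
from h import *
import pickle
st=readout.get_state(); pickle.dump(st,open('grip2.pkl','wb')); print(st['wrist_force'],st['ee_pos'])
E
```

```text
time: 14.2
ee_pos: [0.6308, 0.1955, 0.019]
ee_rot: [0.001, 0.998, -0.067, -0.002]
wrist_force: [0.2, 0.2, 0.5]
gripper_width: 0.0548
time: 14.8
ee_pos: [0.6343, 0.1964, 0.0238]
ee_rot: [-0.001, 0.998, -0.067, 0.002]
wrist_force: [-1.8, 0.2, 6.9]
gripper_width: 0.0004
[-1.77398433  0.16715738  6.94852682] [0.63427892 0.19639897 0.02378493]
```

The fingers closed without holding anything. I look at all three views in one picture before moving.

```bash
python3 - <<'E'
from h import *
import pickle
st=readout.get_state(); W=snap('wrist','w3.png'); pickle.dump(st,open('w3.pkl','wb')); S=snap('side','side6.png')
T=snap('top','top6.png')
a=W[100:460,120:520]; b=cv2.resize(S[170:290,335:435],(400,480),interpolation=2)[:360]
c=cv2.resize(T[150:270,190:323],(400,240),interpolation=2)
d=cv2.resize(S[120:240,335:535],(400,240))
cv2.imwrite('pics/c9.png',np.vstack([np.hstack([a,b]),np.hstack([c,d])])[:,:,::-1])
E
```

```text
(no output)
```

View pics/c9.png

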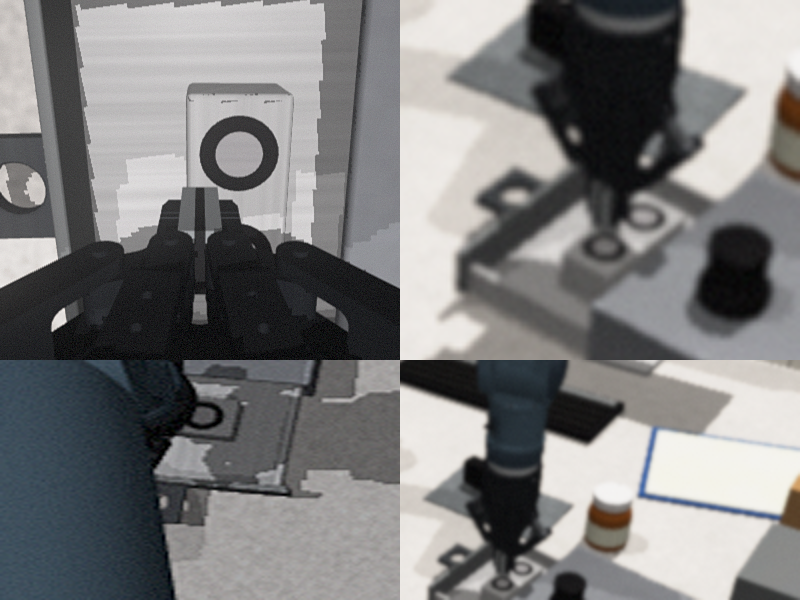

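Wrist crop: the fingers are shut at crop col ~200, the carrier still flat but shifted, with one mount at full px (358,252). Side: mounts at c9 (605,247) and (643,215). I compute the carrier's new pose.

```bash
python3 - <<'E'
from h import *
import pickle
np.set_printoptions(precision=4,suppress=True)
st=pickle.load(open('w3.pkl','rb')); C=cam('wrist',st); cs=cam('side'); ct=cam('top')
print('mount wrist',onz(C,(358,252),.044))
for n,p in(('fl',(309,197)),('fr',(411,197))): print(n,onz(C,p,.044))
for p in((386.25,231.75),(395.75,223.75)): print('side',onz(cs,p,.044))
f=lambda x,y:(190+x/3.008,150+(y-360)/2)
print('top mount',onz(ct,f(205,414),.044),'corner near right',onz(ct,f(238,435),.044),'TR',onz(ct,f(243,400),.044))
print('tri mount+y',tri(C,(358,252),cs,(395.75,223.75)))
print(st['ee_pos'],proj(C,st['ee_pos']),proj(cs,st['ee_pos']))
E
```

```text
mount wrist [0.6515 0.2167 0.044 ]
fl [0.6362 0.2398 0.044 ]
fr [0.6727 0.2349 0.044 ]
side [0.6475 0.172  0.044 ]
side [0.6518 0.2171 0.044 ]
top mount [0.6469 0.1713 0.044 ] corner near right [0.6252 0.1478 0.044 ] TR [0.6621 0.1454 0.044 ]
tri mount+y (array([0.6517, 0.2168, 0.0442]), np.float64(0.00035715718014062365))
[0.6343 0.1964 0.0238] [319.4579 286.7505] [385.8378 231.1682]
```

```bash
python3 -m pendant '[[0,0,0,-0.05,0,-0.4,255],[0,0,0,-0.05,0,-0.8,255],[0,0,0,-0.05,0,-0.8,255]]'; python3 -m pendant '[[0,0,0,0,0,-1,255],[0,0,0,0,0,-2,255],[0,0,0,0,0,-4,255],[0,0,0,0,0,-4.6,120],[0,0,0,0,0,-4.6,90],[0,0,0,0,0,-4.6,90],[0,0,0,0,0,-4.6,90]]'
python3 - <<'E'
from h import *
import pickle
np.set_printoptions(precision=4,suppress=True)
st=readout.get_state(); W=snap('wrist','w4.png'); pickle.dump(st,open('w4.pkl','wb')); C=cam('wrist',st); print(st['ee_pos'])
for w,pk in((cv2.imread('pics/w2.png'),'w2.pkl'),(W[:,:,::-1],'w4.pkl')):
    C=cam('wrist',pickle.load(open(pk,'rb')))
    g=cv2.cvtColor(np.ascontiguousarray(w),cv2.COLOR_BGR2GRAY)
    roi=g[140:300,260:440]
    m=cv2.inRange(roi,0,85); cs,hi=cv2.findContours(m,cv2.RETR_CCOMP,cv2.CHAIN_APPROX_NONE)
    for c in cs:
        if len(c)>=20 and 300<cv2.contourArea(c)<3000:
            e=cv2.fitEllipse(c); p=np.array(e[0])+[260,140]; print(pk,p,e[1],onz(C,p,.044))
E
```

```text
time: 15.25
ee_pos: [0.633, 0.1963, 0.0434]
ee_rot: [-0.001, 0.998, -0.067, 0.002]
wrist_force: [0.6, 0.8, 0.1]
gripper_width: -0.0002
time: 15.95
ee_pos: [0.6298, 0.1956, 0.1535]
ee_rot: [0.001, 0.998, -0.067, -0.002]
wrist_force: [-0.5, 0.7, 0.2]
gripper_width: 0.0547
[0.6298 0.1956 0.1535]
w2.pkl [324.0801 255.1047] (37.51057052612305, 39.726112365722656) [0.6294 0.1741 0.044 ]
w2.pkl [324.0394 255.466 ] (25.58466148376465, 26.50147819519043) [0.6293 0.1739 0.044 ]
w2.pkl [325.7033 194.564 ] (40.97275161743164, 41.75163650512695) [0.6352 0.2176 0.044 ]
w2.pkl [325.7511 195.0487] (27.241785049438477, 27.98836326599121) [0.6352 0.2173 0.044 ]
w4.pkl [346.0011 254.4437] (37.259254455566406, 39.845741271972656) [0.6456 0.1724 0.044 ]
w4.pkl [346.0533 254.7572] (25.607343673706055, 26.359333038330078) [0.6456 0.1721 0.044 ]
w4.pkl [347.3463 193.9971] (40.500755310058594, 41.73783874511719) [0.6516 0.2159 0.044 ]
w4.pkl [347.3917 194.509 ] (27.168407440185547, 27.76963996887207) [0.6515 0.2155 0.044 ]
```

No more viewing. The wrist images show the real fingertips sit about 20 mm behind the reported TCP. Shut, they rested on the carrier's top (z 0.044) with the TCP reading 0.024, so the carrier was only dragged 16 mm towards the roof and is still flat. I drag it back with light top pressure, then grip 20 mm lower.

```bash
python3 -m pendant '[[0,0,0,0.3,0,1,255],[0,0,0,0.75,0,2.2,255],[0,0,0,0.75,0,3.4,255],[0,0,0,0.75,0,4.2,255],[0,0,0,0.75,0,4.7,255],[0,0,0,0.75,0,5.1,255],[0,0,0,0.75,0,5.3,255],[0,0,0,0.75,0,5.4,255],[0,0,0,0.75,0,5.4,255]]'; python3 -m pendant '[[0,0,0,-0.2,0,0,255],[0,0,0,-0.4,0,0,255],[0,0,0,-0.6,0,0,255],[0,0,0,-0.8,0,0,255],[0,0,0,-1.0,0,0,255],[0,0,0,-1.15,0,0,255],[0,0,0,-1.15,0,0,255]]'; python3 -m pendant '[[0,0,0,0,0,-0.6,255],[0,0,0,0,0,-1.5,255],[0,0,0,0,0,-3.2,255],[0,0,0,0,0,-5.3,160],[0,0,0,0,0,-5.3,90],[0,0,0,0,0,-5.3,90],[0,0,0,0,0,-5.3,90]]'
cat > meas.py <<'E'
from h import *
import sys
np.set_printoptions(precision=4,suppress=True)
st=readout.get_state(); W=snap('wrist',sys.argv[1]); C=cam('wrist',st); print(st['ee_pos'])
g=cv2.cvtColor(W,cv2.COLOR_RGB2GRAY); x0,y0,x1,y1=260,140,400,300
roi=g[y0:y1,x0:x1]; m=cv2.inRange(roi,0,85); cs,hi=cv2.findContours(m,cv2.RETR_CCOMP,cv2.CHAIN_APPROX_NONE)
P=[]
for c in cs:
    if len(c)>=20 and 300<cv2.contourArea(c)<3000:
        e=cv2.fitEllipse(c); p=np.array(e[0])+[x0,y0]; X=onz(C,p,.044); print(p,e[1],X); P.append(X)
P=np.array(P); a=P[P[:,1]>P[:,1].mean()].mean(0); b=P[P[:,1]<P[:,1].mean()].mean(0); m=(a+b)/2
y=np.arctan2(*(a-b)[1::-1])-np.pi/2; print('mid',m,'yaw',y,'sep',np.linalg.norm(a-b))
for z in(.07,.0): print(togo(st,(m[0],m[1],z),down(y)))
# roof edge / panel profile along slide at y~.25 strip (clear of carrier), z=.06 & .046
v=np.array([np.cos(-.095),np.sin(-.095)]);n=np.array([-v[1],v[0]])
for off in (.06,):
    s=[int(g[tuple(np.clip(proj(C,(*(np.array([.652,.1972])+v*d+n*off),.06))[::-1].round().astype(int),0,[479,639]))]) for d in np.arange(0,.07,.002)]; print('roof prof from d=0',s)
E
python3 meas.py w5.png
```

```text
time: 16.9
ee_pos: [0.6521, 0.1928, 0.0237]
ee_rot: [0.0, 0.998, -0.067, 0.003]
wrist_force: [-0.1, -2.2, 7.6]
gripper_width: -0.0
time: 17.6
ee_pos: [0.6255, 0.1973, 0.0242]
ee_rot: [-0.0, 0.998, -0.067, 0.005]
wrist_force: [3.6, -1.4, 6.1]
gripper_width: 0.0003
time: 18.3
ee_pos: [0.6203, 0.1972, 0.152]
ee_rot: [0.0, 0.998, -0.067, -0.001]
wrist_force: [-0.5, 0.2, -0.3]
gripper_width: 0.0548
[0.6203 0.1972 0.152 ]
[337.9087 256.0176] (37.45884323120117, 39.875404357910156) [0.6303 0.1741 0.044 ]
[337.8919 256.3499] (25.584585189819336, 26.543807983398438) [0.6303 0.1739 0.044 ]
[338.7146 195.3907] (41.10296630859375, 41.727928161621094) [0.6362 0.2176 0.044 ]
[338.8342 195.8951] (27.326629638671875, 27.965776443481445) [0.6362 0.2172 0.044 ]
mid [0.6333 0.1957 0.044 ] yaw -0.13444181945390565 sep 0.04382155226638295
(array([0.004, 0.012, 0.006]), array([ 0.527, -0.012,  3.28 ]))
(array([0.004, 0.012, 0.006]), array([ 0.532, -0.014,  6.08 ]))
roof prof from d=0 [167, 168, 169, 167, 172, 167, 169, 169, 171, 167, 168, 171, 172, 171, 103, 102, 100, 82, 99, 111, 116, 117, 115, 115, 114, 115, 113, 113, 117, 115, 109, 113, 110, 115, 114]
```

```bash
python3 -m pendant '[[0,0,0,0.53,0,1.2,90],[0,0,0,0.53,0,2.4,90],[0,0,0,0.53,0,3.6,90],[0,0,0,0.53,0,4.4,90],[0,0,0,0.53,0,4.9,90],[0,0,0,0.53,0,5.2,90],[0,0,0,0.53,0,5.4,90]]' && python3 -m pendant '[[0,0,0,0,0,0.2,90],[0,0,0,0,0,0.4,90],[0,0,0,0,0,0.55,90],[0,0,0,0,0,0.55,90]]'
```

```text
time: 19.05
ee_pos: [0.6339, 0.1954, 0.0174]
ee_rot: [0.0, 0.998, -0.067, -0.0]
wrist_force: [-0.1, -0.5, -0.3]
gripper_width: 0.0556
time: 19.45
ee_pos: [0.6341, 0.1954, 0.0041]
ee_rot: [0.0, 0.998, -0.067, -0.0]
wrist_force: [-0.1, 0.1, -0.0]
gripper_width: 0.0553
```

```bash
python3 -m pendant '[[0,0,0,0,0,0,120],[0,0,0,0,0,0,150],[0,0,0,0,0,0,200],[0,0,0,0,0,0,255],[0,0,0,0,0,0,255],[0,0,0,0,0,0,255]]'
```

```text
time: 20.05
ee_pos: [0.6348, 0.1955, 0.0051]
ee_rot: [-0.0, 0.998, -0.067, 0.001]
wrist_force: [0.4, 0.1, 4.5]
gripper_width: 0.0386
```

```bash
python3 -m pendant '[[0,0,0,0,0,-0.3,255],[0,0,0,0,0,-0.8,255],[0,0,0,0,0,-1.6,255],[0,0,0,0,0,-2.6,255],[0,0,0,0,0,-3.8,255],[0,0,0,0,0,-5,255],[0,0,0,0,0,-5.8,255],[0,0,0,0,0,-6,255],[0,0,0,0,0,-6,255]]'
python3 - <<'E'
from h import *
np.set_printoptions(precision=4,suppress=True)
def quad(im,box,lo,hi):
    x0,y0,x1,y1=box; g=cv2.cvtColor(im,cv2.COLOR_BGR2GRAY)[y0:y1,x0:x1]
    m=cv2.inRange(g,lo,hi); k,l,s,c=cv2.connectedComponentsWithStats(m); out=[]
    for i in range(1,k):
        if s[i,4]>150:
            cn=cv2.findContours((l==i).astype(np.uint8),cv2.RETR_EXTERNAL,2)[0][0]
            ap=cv2.approxPolyDP(cn,5,True)[:,0]+[x0,y0]; print(s[i],ap.tolist())
T=cv2.imread('pics/top0.png');S=cv2.imread('pics/side0.png')
print(T[225:305:6,486:575:6].max(2))
quad(T,(489,232,569,296),80,255)
quad(S,(150,298,234,358),100,255)
E
```

```text
time: 20.95
ee_pos: [0.6348, 0.1956, 0.1552]
ee_rot: [-0.0, 0.998, -0.067, 0.001]
wrist_force: [-0.4, -0.8, -3.0]
gripper_width: 0.0392
[[108 120 113 118 115 118 116 122 139 126 133 120  78 139 116]
 [107  11   9  11   3  24  80 125 117 121 116  82  94 141 123]
 [116  15  24  86 139 119  37   0  17  21  18  16  64 136 139]
 [115  25  96  21  27  24  12   9   5  65 133 123  92   0  20]
 [123   5 121   8   6  14  18  14  17   9  25  20  19 119   8]
 [114   0 141  17  13  26  27  24  14  23  21  11  24  78  25]
 [131  31  99  16  22  17   8  15   9  16  13  22  25  30  42]
 [ 76  12  59  19   9  24  23  23  19   6  15  17   3  14  47]
 [  0   0  13  12   6  28  22  15  16  20  21  17  23   4  52]
 [  7   8  84   2  17  22  17  21  18  23  19  15  78  18  43]
 [ 17  19  12  18   2  46  95 119 102  13   8  16 106  10  39]
 [115 112 121 126 117  36  17  27  15  11  20  19  78  19 117]
 [114 111 118 116 122 112 110 117 112 116  61  60  10   9 116]
 [115 118 115 115 112 114 115 117 113 123  58 108 113 112 112]]
[  4   2  73  57 577] [[499, 235], [493, 280], [559, 290], [564, 244]]
[  0  56  50   8 226] [[489, 288], [489, 295], [538, 295]]
[  0   0  46  31 720] [[150, 328], [195, 298], [150, 298]]
[  2   0  77  58 591] [[203, 298], [152, 330], [177, 355], [228, 319]]
[ 60   0  24  19 236] [[210, 298], [233, 316], [233, 298]]
[ 51  26  33  34 567] [[233, 324], [201, 357], [233, 357]]
```

```bash
python3 - <<'E'
from h import *
np.set_printoptions(precision=4,suppress=True)
ct,cs=cam('top'),cam('side')
t=np.array([[499,235],[493,280.5],[559.5,290.5],[564.5,244]])
S=cv2.imread('pics/side0.png'); g=cv2.cvtColor(S,cv2.COLOR_BGR2GRAY)[288:365,140:245]
m=cv2.inRange(g,100,255); k,l,s,c=cv2.connectedComponentsWithStats(m)
for z in(.079,):
    X=np.array([onz(ct,p,z) for p in t]); print(X, X.mean(0)); print([proj(cs,x) for x in X])
    e=[X[(i+1)%4]-X[i] for i in range(4)]; print([ (np.linalg.norm(d),np.degrees(np.arctan2(d[1],d[0]))) for d in e])
m=cv2.inRange(cv2.cvtColor(S,cv2.COLOR_BGR2GRAY)[285:365,140:245],130,255); k,l,s,c=cv2.connectedComponentsWithStats(m)
for i in range(1,k):
    if s[i,4]>80: print(s[i],(cv2.approxPolyDP(cv2.findContours((l==i).astype(np.uint8),cv2.RETR_EXTERNAL,2)[0][0],4,True)[:,0]+[140,285]).tolist())
side=[(203,296),(152,330),(177,355),(228,319)]
# match by nearest projection
for x,p in zip(X,t):
    q=min(side,key=lambda q:np.linalg.norm(proj(cs,x)-q)); print('tri',q,tri(ct,p,cs,q))
st=readout.get_state(); print(st['ee_pos'])
E
```

```text
[[ 0.532  -0.3157  0.079 ]
 [ 0.4419 -0.3033  0.079 ]
 [ 0.4251 -0.4326  0.079 ]
 [ 0.5167 -0.4439  0.079 ]] [ 0.4789 -0.3739  0.079 ]
[array([228.0308, 317.8547]), array([201.9349, 297.0323]), array([151.9416, 330.6493]), array([178.4473, 354.5156])]
[(np.float64(0.09102349747264947), np.float64(172.20026587923073)), (np.float64(0.13029436285295465), np.float64(-97.36892117055034)), (np.float64(0.09230602655069337), np.float64(-7.045736562181583)), (np.float64(0.12909567414694137), np.float64(83.2007958809122))]
[   0    0  105   80 3693] [[140, 285], [140, 345], [147, 340], [143, 331], [203, 292], [238, 320], [217, 337], [230, 352], [214, 364], [244, 364], [244, 285], [232, 285], [242, 288], [236, 295], [219, 285]]
[ 13  13  75  58 449] [[202, 298], [153, 330], [177, 355], [227, 320]]
tri (228, 319) (array([ 0.5323, -0.3165,  0.0762]), np.float64(0.00010339273562903046))
tri (203, 296) (array([ 0.4426, -0.3019,  0.0815]), np.float64(0.0022912973002743456))
tri (152, 330) (array([ 0.4251, -0.432 ,  0.0805]), np.float64(3.149246762671546e-05))
tri (177, 355) (array([ 0.5159, -0.4452,  0.0783]), np.float64(0.0027597139215974125))
[0.6348 0.1956 0.1552]
```

The frame is centred at (0.479, −0.374), z 0.079, yaw −0.126, and its size matches (92 × 130 mm outer). The carrier is held: 3 N weight, 39 mm opening. I move it over the stage.

```bash
python3 -m pendant '[[0,0,0,0,0.5,-0.2,255],[0,0,0,0,1.4,-0.4,255],[0,0,0,-0.2,2.6,-0.6,255],[0,0,0,-0.4,3.9,-0.6,255],[0,0,0,-0.6,5.2,-0.6,255],[0,0,0,-0.8,6.5,-0.6,255],[0,0,0,-1,7.8,-0.6,255],[0,0,0,-1.2,9.1,-0.6,255],[0,0,0,-1.4,10.4,-0.6,255],[0,0,0,-1.6,11.7,-0.6,255]]'; python3 -m pendant '[[0,0,0,-0.2,1.3,0,255],[0,0,0,-0.4,2.6,0,255],[0,0,0,-0.6,3.9,0,255],[0,0,0,-0.8,5.2,0,255],[0,0,0,-1,6.5,0,255],[0,0,0,-1.2,7.8,0,255],[0,0,0,-1.3,9.1,0,255],[0,0,0,-1.4,10.2,0,255],[0,0,0,-1.5,11,0,255],[0,0,-0.05,-1.54,11.5,0,255]]'; python3 -m pendant '[[0,0,0,0,0,0,255],[0,0,0,0,0,0,255],[0,0,0,0,0,0,255]]'
python3 - <<'E'
from h import *
st=readout.get_state(); print(st['wrist_force'])
for z in(.1,.0685): print(togo(st,(.479,-.374,z),down(-.1265)))
E
```

```text
time: 21.95
ee_pos: [0.5534, -0.0908, 0.1679]
ee_rot: [-0.0, 0.998, -0.067, -0.002]
wrist_force: [1.1, -0.3, -2.0]
gripper_width: 0.0384
time: 22.95
ee_pos: [0.477, -0.3702, 0.1678]
ee_rot: [-0.001, 0.998, -0.064, -0.001]
wrist_force: [0.1, 0.3, -2.6]
gripper_width: 0.0388
time: 23.25
ee_pos: [0.4792, -0.3676, 0.1692]
ee_rot: [-0.0, 0.998, -0.063, -0.0]
wrist_force: [-0.1, 0.1, -2.0]
gripper_width: 0.0388
[-0.09388237  0.0552759  -2.01778417]
(array([-0.006,  0.004,  0.007]), array([0.027, 0.256, 2.768]))
(array([-0.006,  0.004,  0.007]), array([0.027, 0.257, 4.028]))
```

```bash
python3 -m pendant '[[0,0,0,0,0.25,0.8,255],[0,0,0,0,0.25,1.6,255],[0,0,0,0,0.25,2.3,255],[0,0,0,0,0.25,2.9,255],[0,0,0,0,0.25,3.3,255],[0,0,0,0,0.25,3.6,255],[0,0,0,0,0.25,3.8,255],[0,0,0,0,0.25,3.85,255],[0,0,0,0,0.25,3.85,255]]'; python3 -m pendant '[[0,0,0,0,0,0.06,255],[0,0,0,0,0,0.12,255],[0,0,0,0,0,0.18,255],[0,0,0,0,0,0.18,255]]'
```

```text
time: 24.15
ee_pos: [0.4786, -0.3753, 0.0735]
ee_rot: [0.0, 0.998, -0.063, 0.0]
wrist_force: [0.1, -0.7, -2.4]
gripper_width: 0.0387
time: 24.55
ee_pos: [0.4782, -0.3751, 0.0685]
ee_rot: [-0.0, 0.998, -0.063, -0.0]
wrist_force: [-0.2, -0.1, -1.6]
gripper_width: 0.039
```

Still hanging or just touching; lower gently in 1 mm steps until it is supported.

```bash
python3 -m pendant '[[0,0,0,0,0,0.04,255],[0,0,0,0,0,0.08,255],[0,0,0,0,0,0.08,255]]'; python3 -m pendant '[[0,0,0,0,0,0.04,255],[0,0,0,0,0,0.08,255],[0,0,0,0,0,0.08,255]]'
```

```text
time: 24.85
ee_pos: [0.4784, -0.3752, 0.068]
ee_rot: [0.0, 0.998, -0.063, 0.0]
wrist_force: [-2.3, 1.0, 6.7]
gripper_width: 0.0387
time: 25.15
ee_pos: [0.4784, -0.3753, 0.068]
ee_rot: [0.001, 0.998, -0.063, 0.001]
wrist_force: [-5.3, 5.0, 17.2]
gripper_width: 0.0389
```

Contact at 0.068, exactly as predicted. I ease back 2 mm, release slowly and rise.

```bash
python3 -m pendant '[[0,0,0,0,0,-0.08,255],[0,0,0,0,0,-0.1,255],[0,0,0,0,0,-0.1,130],[0,0,0,0,0,-0.1,110],[0,0,0,0,0,-0.1,100],[0,0,0,0,0,-0.1,90],[0,0,0,0,0,-0.1,80]]'; python3 -m pendant '[[0,0,0,0,0,-0.4,80],[0,0,0,0,0,-1,80],[0,0,0,0,0,-2,80],[0,0,0,0,0,-3.4,60],[0,0,0,0,0,-4.4,60],[0,0,0,0,0,-4.4,60],[0,0,0,0,0,-4.4,60]]'
python3 - <<'E'
from h import *
np.set_printoptions(precision=4,suppress=True)
st=readout.get_state(); W=snap('wrist','w6.png'); C=cam('wrist',st); print(st['ee_pos'])
g=cv2.cvtColor(W,cv2.COLOR_RGB2GRAY); x0,y0,x1,y1=255,140,400,300
m=cv2.inRange(g[y0:y1,x0:x1],0,85); cs,_=cv2.findContours(m,cv2.RETR_CCOMP,cv2.CHAIN_APPROX_NONE)
S=snap('side','side7.png');T=snap('top','top7.png')
for c in cs:
    if len(c)>=20 and 300<cv2.contourArea(c)<4000:
        e=cv2.fitEllipse(c); p=np.array(e[0])+[x0,y0]; print(p,e[1],onz(C,p,.107))
ct,cd=cam('top'),cam('side')
for X in((.4784,-.375,.107),): print('side/top px',proj(cd,X),proj(ct,X))
# bright carrier blob in wrist & its corners
b=cv2.inRange(g,130,255); k,l,s,c=cv2.connectedComponentsWithStats(b)
for i in range(1,k):
    if s[i,4]>1500: 
        cn=cv2.findContours((l==i).astype(np.uint8),cv2.RETR_EXTERNAL,2)[0][0]; r=cv2.minAreaRect(cn); print('blob',s[i],r,[onz(C,p,.107)[:2] for p in cv2.boxPoints(r)])
# bystanders/hook/tray unchanged: compare with earlier pics
A=cv2.imread('pics/top0.png');B=T[:,:,::-1]; h0=cv2.imread('pics/side0.png');h1=S[:,:,::-1]
for n,a,bb,bx in(('hook side',h0,h1,(345,160,425,215)),('hook top',A,B,(115,185,195,295)),('teal1',A,B,(335,180,360,250)),('teal2',A,B,(210,295,255,365)),('mouse',A,B,(300,280,340,345)),('narrow',A,B,(340,55,425,185)),('roof+loupe',A,B,(205,55,310,150)),('jar',A,B,(125,125,175,175)),('bottle',h0,h1,(245,345,295,420)),('brush',A,B,(405,270,450,365))):
    x0,y0,x1,y1=bx; d=np.abs(a[y0:y1,x0:x1].astype(int)-bb[y0:y1,x0:x1]).mean(2); print(n,d.mean().round(1),(d>40).sum())
E
```

```text
time: 25.85
ee_pos: [0.4783, -0.3751, 0.067]
ee_rot: [-0.0, 0.998, -0.063, -0.0]
wrist_force: [-0.0, -0.8, 1.0]
gripper_width: 0.0583
time: 26.55
ee_pos: [0.4789, -0.3756, 0.1783]
ee_rot: [0.001, 0.998, -0.063, 0.001]
wrist_force: [0.5, 0.5, 0.3]
gripper_width: 0.0654
[ 0.4789 -0.3756  0.1783]
[318.4752 273.497 ] (42.25828170776367, 45.44599914550781) [ 0.4757 -0.3964  0.107 ]
[318.4305 274.0617] (28.902610778808594, 30.21819305419922) [ 0.4756 -0.3967  0.107 ]
[318.4983 204.8644] (46.77912902832031, 47.630714416503906) [ 0.4813 -0.353   0.107 ]
[318.4902 205.4402] (31.36554527282715, 31.48394012451172) [ 0.4812 -0.3533  0.107 ]
[391.5011 307.077 ] (12.874159812927246, 324.03240966796875) [ 0.5194 -0.4252  0.107 ]
side/top px [187.8211 315.4635] [534.1424 261.9376]
blob [     0      0    640    431 167698] ((319.5, 215.0), (430.0, 639.0), 90.0) [array([ 0.3302, -0.2243]), array([ 0.6613, -0.2664]), array([ 0.6868, -0.543 ]), array([ 0.2366, -0.4852])]
blob [ 247  132  147  185 3823] ((320.0, 224.0), (184.0, 146.0), 90.0) [array([ 0.4463, -0.3061]), array([ 0.5286, -0.3166]), array([ 
[... 376 characters left out ...]
array([ 0.4523, -0.4152])]
blob [ 383  361   41   69 1982] ((403.0, 395.0), (68.0, 40.0), 90.0) [array([ 0.5107, -0.464 ]), array([ 0.5374, -0.4675]), array([ 0.5344, -0.5226]), array([ 0.5062, -0.519 ])]
blob [  98  434   60   46 1815] ((127.5, 456.5), (45.0, 59.0), 90.0) [array([ 0.3045, -0.4973]), array([ 0.3462, -0.5027]), array([ 0.3366, -0.5421]), array([ 0.2933, -0.5365])]
blob [ 481  434   61   46 1812] ((511.0, 456.5), (60.0, 45.0), -0.0) [array([ 0.5746, -0.5728]), array([ 0.5752, -0.5322]), array([ 0.6177, -0.5376]), array([ 0.6187, -0.5785])]
hook side 15.5 267
hook top 5.2 24
teal1 6.2 0
teal2 7.1 0
mouse 10.4 0
narrow 5.2 0
roof+loupe 4.6 0
jar 5.3 0
bottle 10.4 0
brush 12.6 11
```

The carrier lies at (0.478, −0.375) inside the frame, with mounts 44 mm apart at z 0.107, so it is flat. Last check: hook upright on the mat and tray still out.

```bash
python3 - <<'E'
from h import *
np.set_printoptions(precision=4,suppress=True,linewidth=200)
ct,cs=cam('top'),cam('side')
for f,C,bx in(('top0',ct,(115,195,180,280)),('top7',ct,(115,195,180,280)),('side0',cs,(355,165,412,205)),('side7',cs,(355,165,412,205))):
    x0,y0,x1,y1=bx; im=cv2.imread(f'pics/{f}.png')[y0:y1,x0:x1].max(2)
    k,l,s,c=cv2.connectedComponentsWithStats(cv2.inRange(im,0,42)); i=1+s[1:,4].argmax(); print(f,s[i],c[i]+[x0,y0])
g=cv2.imread('pics/side7.png').mean(2).astype(int); print(g[172:200:1,372:402:1][::2])
P=np.array([.652,.1972]);v=np.array([np.cos(-.095),np.sin(-.095)]);n=np.array([-v[1],v[0]])
for f in('top0','top4','top7'):
    im=cv2.imread(f'pics/{f}.png'); print(f,[int(cv2.getRectSubPix(im,(1,1),tuple(map(float,proj(ct,(*(P+v*d+n*-.045),.046)))))[0,0].mean()) for d in np.arange(-.11,.03,.004)])
E
```

```text
top0 [ 14  53  26  26 438] [140.3014 260.6347]
top7 [ 14  52  24  26 426] [140.3263 259.6667]
side0 [ 12   4  15  18 178] [373.5    177.3596]
side7 [ 12   5  15  17 178] [374.0056 177.6461]
[[ 22  23  25  24  23  29  46  80 132 170 202 224 232 234 235 236 236 236 235 235 235 235 235 234 234 234 234 234 233 233]
 [ 13  11  16  19  22  20  24  24  29  40 106 192 230 234 235 235 235 235 235 236 235 234 235 235 236 234 235 235 234 235]
 [ 12  10   9  12  16  15  18  41  87 118 145 201 229 234 234 234 233 234 234 235 235 235 234 235 236 235 235 235 234 233]
 [  7   7  13   9   8   9  13  31  64 102 135 169 199 216 226 230 232 232 233 233 233 234 234 234 234 236 236 235 235 234]
 [ 10  11  10  10   8  11   9   8  13  28  60  94 114 135 159 181 198 207 213 220 227 230 232 233 234 234 235 235 235 235]
 [ 11   9   8   9  10  11   9  12  12  32  70 110 125 126 119 120 127 142 161 172 180 181 188 205 215 224 228 232 234 235]
 [ 49  36  25  13  11  11  13  15  28  51  89 112 119 121 124 125 129 124 117 117 129 145 160 165 162 159 164 181 198 207]
 [ 77  74  67  56  44  38  42  57  80 101 113 117
[... 645 characters left out ...]
97 100  97  96 105 121 130 136 131 132 134]
 [125 131 132 138 136 139 138 139 136 140 140 137 138 139 136 140 140 140 134 121 116 120 130 141 141 139 134 135 137 138]]
top0 [132, 133, 132, 125, 133, 132, 131, 131, 132, 131, 132, 132, 131, 135, 134, 135, 132, 135, 134, 134, 134, 134, 131, 129, 132, 132, 133, 134, 133, 125, 120, 23, 21, 83, 93]
top4 [147, 149, 148, 140, 36, 87, 106, 125, 132, 140, 142, 142, 137, 142, 143, 139, 114, 49, 113, 120, 125, 125, 123, 136, 133, 130, 134, 118, 129, 134, 139, 135, 141, 136, 141]
top7 [121, 122, 118, 122, 29, 78, 88, 118, 116, 118, 115, 117, 118, 114, 118, 129, 130, 130, 131, 129, 131, 129, 126, 132, 128, 128, 128, 130, 127, 125, 130, 127, 129, 129, 133]
```

The hook stands upright within 2 mm of where it began, and the tray has not moved from its stop. Handing in.

```bash
python3 -c "
from cell import ticket,readout
print(readout.get_state()['time'],ticket.sign_off())"
```

```text
the job is handed in; nothing more can be done
26.7 None
```

The job is done and was handed in at 26.7 s. The wide tray was drawn out with the hook and is still out. The hook is back upright on its mat, and the carrier lies flat inside the frame on the stage.

**Last checks**
- **Carrier:** its middle is at (0.478, −0.375), 1 mm from the measured frame centre. The mounts measure 44 mm apart at z 0.107, so it is flat and at stage height.
- **Hook:** it stands upright within about 2 mm of where it began.
- **Tray:** it has not moved since the pull ended.
- **Everything else:** the narrow unit, loupe, jar, mouse, bottle, brush and both turquoise look-alikes showed no real change between the pictures.

**What went wrong or disagreed**
- **Tray travel:** the cameras saw it move only about 111 mm, yet 30 N would not move it further. The first picture shows it starting about 9 mm ajar, so I took it to be at its 0.12 m stop. That is inferred, not read off directly.
- **First carrier grasp missed:** the wrist picture suggests the fingertips sit about 20 mm behind the reported TCP, so the shut fingers slid over the carrier's top. This pushed it 16 mm towards the housing, still flat.
- **Recovery:** I dragged it back with about 7 N of fingertip pressure on its top, gripped lower and lifted. It was not dropped or tipped.
- **Set-down force:** pressing the carrier onto the stage briefly reached 17 N.

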